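# Stamp a batch of weights in the cam-clamp marking fixture

### The arm

A 6-joint arm with a two-finger parallel gripper is mounted at the origin on a cart in front of the work surface, level with it; the furniture and walls round the work are solid. World frame = base frame: x ahead of the robot, y to its left, z up, the work surface at z = 0. Lengths are in m, angles in rad, forces in N, time in s.
With the tool pointing down it reaches from about 0.375 to 0.9 m from the base axis. Payload 3.1 kg.
Tool frame: the origin (TCP) lies midway between the tips of the shut fingers; the grasp point (between the pads) lies 19 mm behind it; z points along the fingers, y is the line along which they close (so a half turn about z gives the same grasp; the last joint's range is limited). The gripper opens to 87 mm and grips with 3 to 60 N. Pads are 19 mm wide; open, the fingers measure 117 mm over their backs; the gripper's body (75 mm by 190 mm) begins 51 mm behind the grasp point.
Start: joints at [-1.462, 0.527, 1.433, -0, 1.181, -0.178], TCP at [0.177, -0.599, 0.223] pointing down, gripper open.
Joint ranges: [-3.08, 3.08], [-0.75, 2.2], [0.22, 2.44], [-1.43, 4.57], [0, 2.65], [-2.85, 2.85]. Speed limits (rad/s): [2.79, 2.79, 3.14, 3.14, 3.14, 3.14].

### API

Orientations are given as a unit quaternion [x, y, z, w].
In Python, from rig import get_obs, cams, job gives the robot as it stands.
- The arm moves only by the tool servo_tool, never from a script. Its argument "moves" is text: rows parted by semicolons, each of 5 numbers parted by spaces: the shift along the tool's x, y, z in m, then the turn about the tool's z in degrees, then the finger opening in m, from 0 to 0.087. In form: dx dy dz spin claw; .... A call has 1 to 10 rows; each row is the pose to reach, as a shift and turn from the pose commanded when the call began, along the tool's axes at that moment; what a row does not reach only later rows make up. A row lasts 1/12 s, in which the tool goes at most 41.7 mm and 7.16 degrees, less where a joint would pass 70% of its speed; a pose out of reach is approached as far as the arm can. A call with a gripper value outside its range is refused whole. The fingers move at their own pace and stop on an object; "grip_force" is the grip in N (left out, the last holds). Time passes only in rows, so rows that repeat a pose let the fingers close. It gives the time, the measured TCP pose, the force, the opening and the grip force at its end, in the units of the state.
- get_obs(): the state, without advancing time (a new reading comes with each control period).
- cams.camera(name): name is "scene" or "top" or "wrist"; returns the picture (384x512x3 uint8, blue, green, red); there is no depth.
- cams.camera_model(name): a dict with "fx", "fy", "cx", "cy" (pixels), "R" (3x3) and "t" (3): a world point X has camera coordinates R X + t. Camera axes: x right, y down, z forward; pixel columns grow to the right and rows downward; lengths in m; the calibration is good to about 2 mm. A picture is of the moment at which its call begins: read the wrist's pose just before it. camera_model takes no time and is no camera call; for the wrist camera it gives the pose at the moment of the call.
- job.hand_in(): hands the job in; it is judged then, once.
The state is a dict: "time": time; "q": joint angles; "joint_velocities": joint speeds; "joint_torque": joint torques, N m; "position": TCP position; "tool_rot": TCP orientation; "ft_force": force on the tool from outside, world axes, zero at the start; "moment": the same for the moment, N m; "grip_width": finger opening in m; "grip_force": force on a finger pad.
Only numpy, scipy, OpenCV 4.12 (cv2) and the standard library are available. Lean on these libraries where they do the work, as an engineer would, in place of code of your own. Each camera call takes 0.05 s, during which the arm holds its last target. There are 200 camera calls.

### The job

Stand all the square metal weights (two or three lie ready) side by side in the marking fixture, between its sprung jaw and the fence, and turn the red cam lever just far enough that the gauge pointer rests in the green band - never into the red. With them clamped like that, push the yellow plunger fully down to stamp the marks and let it spring up again; then swing the lever all the way back open and set every weight upright in the yellow tray. Do not work the plunger while nothing is properly clamped, and leave the multimeter and the side cutters where they lie.

Things in the scene. Friction and masses are not known exactly. Their poses are not given: they have to be found in the camera images.
- fixture: fixed fixture on an aluminium deck 202 x 335 x 10 mm. Origin at bench height under the row of bays; +x from lever to fence, +y left along the row, z up. In x: pivot -75 mm; blue jaw; sprung steel face (front at -27 when open, 205 long, top 38 above the bench); loading gap 48 to 52 (differs per start); grey fence, top 36. Round gauge, 62 across, 38 high, dial up, rides on the jaw at x -71, y +128
- bay_0 (a point): point on the deck's top (10 mm above the bench) in the middle of the loading gap (within 1 mm when open), right-hand bay, y = -75 mm in the fixture; short blue lines on the deck mark the bays off. Axes as the fixture's
- bay_1 (a point): the same for the middle bay, y = 0. Any bay may be used for any weight, and some stay empty when there are fewer weights
- bay_2 (a point): the same for the left-hand bay, y = +75 mm
- cam_pivot (a point): point on the vertical axis of the cam lever, 57 mm above the bench
- lever_knob (a point): centre of the upright black knob at the lever's end, a cylinder 17 mm in diameter standing from 39 to 73 mm above the bench, 85 mm from the pivot axis; its centre is 56 to 57 mm above the bench. The red lever bar under it is 16 mm wide, its top 40 mm above the bench
- lever (a joint): cam lever angle, rad: 0 = fully open, lever along the fixture's -y; grows clockwise seen from above (towards the fixture's -x, the robot's side), stop at 2.5. Moves the jaw to the fence by 7 mm per rad. Stiff hinge (about 5 N at the knob, up to 8 N when clamping) that stays where it is left
- gauge (a joint): clamp gauge pointer, rad: 0 = unclamped, at the black tick (fixture's +y); turns clockwise from above as the sprung face is pressed in (0.3 rad per mm, 5 N per mm). Green band 0.6 to 1.2, red from 1.45. Sliding the weights to the fence may already raise it to about 0.4
- plunger_top (a point): middle of the top of the yellow mushroom plunger (34 mm across) on the round column at the right-hand end of the fence; its top is 80 mm above the bench when up
- plunger (a joint): plunger travel downwards in m: 0 = up, 0.012 = fully down. Sprung: 3 N at the start, 12 N fully down; it comes up when let go
- weight_0_center (a point): centre of the square body of a light grey metal weight: 40 x 40 mm, 32 mm high, with a small round knob (no grip on it: take the square body by two opposite sides) on top, 49 mm over all, about 0.2 kg. z up, x and y square to its sides; None if it is absent
- weight_1_center (a point): centre of the square body of a light grey metal weight: 40 x 40 mm, 32 mm high, with a small round knob (no grip on it: take the square body by two opposite sides) on top, 49 mm over all, about 0.2 kg. z up, x and y square to its sides; None if it is absent
- weight_2_center (a point): centre of the square body of a light grey metal weight: 40 x 40 mm, 32 mm high, with a small round knob (no grip on it: take the square body by two opposite sides) on top, 49 mm over all, about 0.2 kg. z up, x and y square to its sides; None if it is absent
- tray: loose open yellow tray, 140 mm (its x) by 180 mm (its y), 40 mm high, walls 4 mm, with a black rubber floor 18 mm above the bench; origin at the centre of its underside
- multimeter: a teal multimeter 150 x 78 x 43 mm lying on the bench, not to be moved; origin at the centre of its underside
- side_cutters: side cutters with red grips, 127 x 46 x 12 mm, lying flat on the bench, not to be moved; origin at the centre of its underside
Things that resemble listed ones, but are neither listed nor needed, are in the scene too. Several things have the shape of the tray; the one meant has the colours described above.

How it is judged:
On the way, in this order (a step that is already met when the one before it is completed fails the run):
1. all the weights stand in the fixture and are clamped: the gauge pointer rests in the green band (x of weight_0_center in the frame of fixture between -0.016 and 0.016 m and y of weight_0_center in the frame of fixture between -0.112 and 0.112 m and z of each of weight_0_center, weight_1_center, weight_2_center in the frame of fixture below 0.031 m and angle between each of weight_0_center, weight_1_center, weight_2_center's own z axis and vertical below 0.12 rad and x of weight_1_center in the frame of fixture between -0.016 and 0.016 m and y of weight_1_center in the frame of fixture between -0.112 and 0.112 m and x of weight_2_center in the frame of fixture between -0.016 and 0.016 m and y of weight_2_center in the frame of fixture between -0.112 and 0.112 m and value of joint gauge between 0.57 and 1.23 rad), for 0.5 s.
2. the plunger is pushed fully down while all the weights are clamped in the green (all of step 1 and value of joint plunger above 0.0108 m), for 0.1 s.
At the end, for the whole second after the job is handed in: every weight that is there stands upright (within 0.2 rad) on the floor of the yellow tray, the tray flat on the bench, the cam lever is swung back open (below 0.35 rad), the gauge is back at rest and the plunger is up (x of weight_0_center in the frame of tray between -0.056 and 0.056 m and y of weight_0_center in the frame of tray between -0.072 and 0.072 m and z of each of weight_0_center, weight_1_center, weight_2_center in the frame of tray below 0.042 m and angle between each of weight_0_center, weight_1_center, weight_2_center's own z axis and vertical below 0.2 rad and x of weight_1_center in the frame of tray between -0.056 and 0.056 m and y of weight_1_center in the frame of tray between -0.072 and 0.072 m and x of weight_2_center in the frame of tray between -0.056 and 0.056 m and y of weight_2_center in the frame of tray between -0.072 and 0.072 m and value of joint lever below 0.35 rad and value of joint plunger below 0.002 m and value of joint gauge below 0.2 rad and height (world z) of tray below 0.006 m and angle between tray's own z axis and vertical below 0.06 rad); the robot touches nothing.
It fails at once if the gauge pointer goes into the red: the cam was overrun (value of joint gauge above 1.45 rad).
It fails at once if the plunger is worked (more than half way) without the gauge standing in the green band (value of joint plunger above 0.006 m and (value of joint gauge below 0.5 rad or value of joint gauge above 1.3 rad)).
It fails at once if the multimeter is moved by more than 3 cm (distance of multimeter from where it was at the start of the episode above 0.03 m).
It fails at once if the side cutters are moved by more than 3 cm (distance of side_cutters from where it was at the start of the episode above 0.03 m).
Of weight_0, weight_1, weight_2 only 2 to 3 are there at a start; the rules pass over those that are not, and their reading is None.
At some moment in a run one of tray may be knocked a few centimetres aside while the robot is not near it.
Once in a run the grip may slacken for a moment while it holds something.
It also fails if it takes over 210 s, if anything falls off the work surface, if the arm or the gripper's body presses on something with over 40 N, if the wrist force passes 120 N, or if a joint passes its speed limit or range.

## Working session

There is one attempt and no reset: what is moved stays moved. The work goes in short steps, Python scripts to look and compute and a tool call to move; the robot and the scene stay as the last step left them, time stands still between calls to the robot, and variables do not carry over. Pictures are saved under pics/ and viewed, at most 14 in all, crops included, and the job is handed in when it is done.

Besides the shell and the picture viewer there is one more tool, called as a command line: name --argument value ..., lists and objects as JSON in quotes. servo_tool: Moves the arm, as the interface text tells. Its arguments: {"type":"object","properties":{"moves":{"type":"string"},"grip_force":{"type":"number"}},"required":["moves"]}

```bash
mkdir -p pics
cat > h.py <<'E'
import numpy as np, cv2
from rig import get_obs, cams, job
def snap(n,f):
    m=cams.camera_model(n); im=cams.camera(n); cv2.imwrite('pics/'+f+'.png',im); np.save('pics/'+f+'.npy',{k:np.array(v) for k,v in m.items()},allow_pickle=True); return im,m
def load(f): return cv2.imread('pics/'+f+'.png'), np.load('pics/'+f+'.npy',allow_pickle=True).item()
def ray(m,u,v,z):
    R=np.array(m['R']);t=np.array(m['t']);c=-R.T@t
    d=R.T@np.array([(u-m['cx'])/m['fx'],(v-m['cy'])/m['fy'],1]); return c+d*(z-c[2])/d[2]
def proj(m,X):
    p=np.array(m['R'])@np.array(X)+np.array(m['t']); return np.array([m['fx']*p[0]/p[2]+m['cx'],m['fy']*p[1]/p[2]+m['cy']])
E
python3 - <<'E'
from h import *
for n in('top','scene'):
    im,m=snap(n,n+'0'); print(n,-np.array(m['R']).T@np.array(m['t']),m['fx'])
    cv2.imwrite(f'pics/{n}0b.png',cv2.resize(im,(800,600)))
print(get_obs())
E
```

```text
top [0.39107145 0.16372518 1.6183064 ] 385.83257315604044
scene [-0.27200533  0.98501116  0.91904605] 410.8710295000707
{'time': 0.1, 'q': array([-1.46148056e+00,  5.28341461e-01,  1.43376318e+00,  1.89446799e-05,
        1.18143497e+00, -1.78496167e-01]), 'joint_velocities': array([ 0.00092748, -0.00131539, -0.00241702,  0.00053786,  0.00105401,
        0.00025598]), 'joint_torque': array([ 1.40488173e-04, -4.40984058e+01, -1.77150142e+01,  6.34497358e-02,
        5.34155988e-02, -5.07708376e-05]), 'position': array([ 0.17737173, -0.59861346,  0.22169251]), 'tool_rot': array([ 9.89663441e-01,  1.43406157e-01,  4.24206384e-05, -9.72591240e-04]), 'ft_force': array([-0.59967635,  0.96243167,  0.24071141]), 'moment': array([-0.00381823, -0.02111351, -0.01283741]), 'grip_force': 0.0, 'grip_width': 0.08686589355873225}
```

View pics/top0b.png

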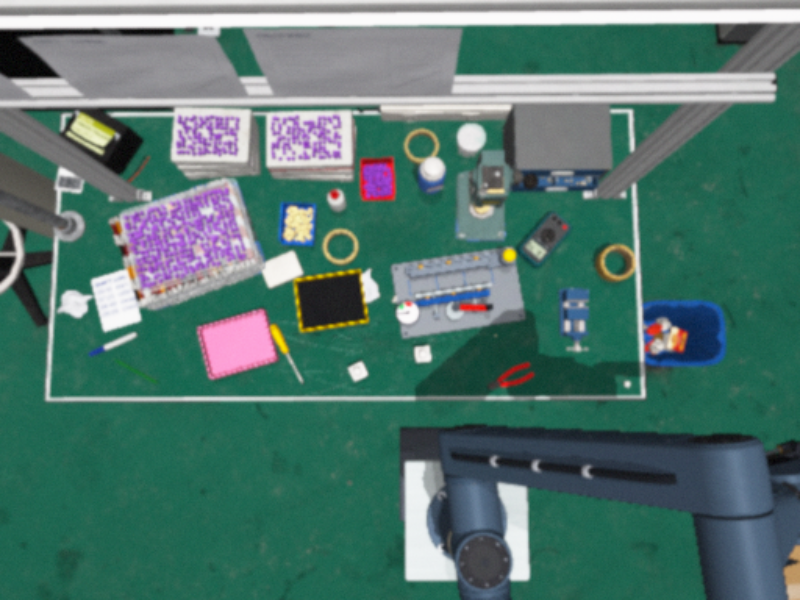

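View pics/scene0b.png

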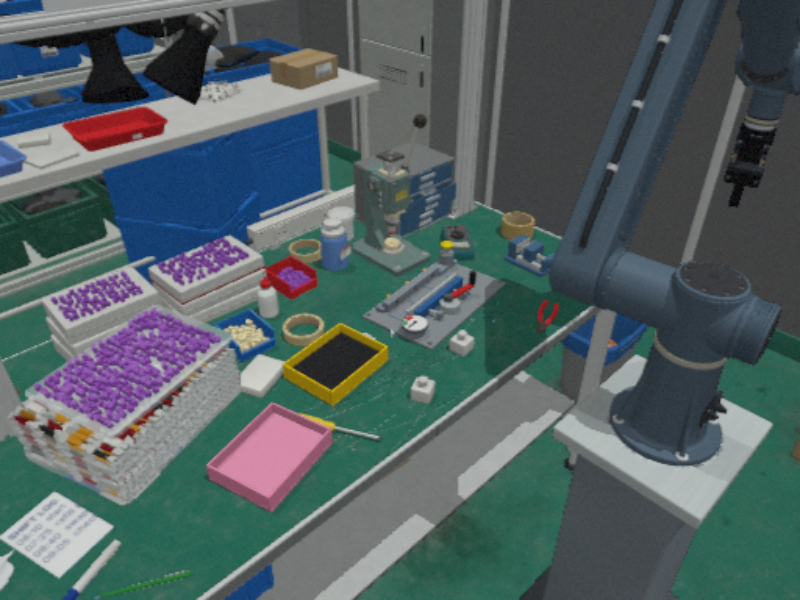

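The top view shows the fixture at about (458,293), with the lever red at (475,307), the plunger yellow at (508,255) and the gauge at (407,312). Two white weights lie at (358,371) and (423,354). The yellow tray with the black floor is at (331,300), the cutters at (516,375) and the multimeter at (545,238). Next I'll measure these roughly.

```bash
cat >> h.py <<'E'
from scipy.spatial.transform import Rotation as Ro
def tool(dst,yaw=None):
    """shift in tool axes from the measured pose to world dst; yaw = wanted direction of tool x in world (rad)"""
    o=get_obs();R=Ro.from_quat(o['tool_rot']).as_matrix();y0=np.arctan2(R[1,0],R[0,0])
    print('tcp',o['position'].round(4),'yaw',np.degrees(y0).round(2),'tilt',np.degrees(np.arccos(-R[2,2])).round(2))
    s=R.T@(np.array(dst)-o['position'])
    sp=None if yaw is None else -np.degrees((yaw-y0+np.pi)%(2*np.pi)-np.pi)
    print('shift',s.round(4),'spin',sp); return s,sp
def rects(mask,m,z,amin=30):
    for c in cv2.findContours(mask.astype(np.uint8),cv2.RETR_EXTERNAL,cv2.CHAIN_APPROX_NONE)[0]:
        if cv2.contourArea(c)>amin:
            b=cv2.boxPoints(cv2.minAreaRect(c)); P=np.array([ray(m,*p,z)[:2] for p in b])
            e=P[1]-P[0];f=P[2]-P[1]
            print('px',b.mean(0).round(1),'ctr',P.mean(0).round(4),'size',np.hypot(*e).round(3),np.hypot(*f).round(3),'ang',np.degrees(np.arctan2(e[1],e[0])).round(1),'A',cv2.contourArea(c))
E
python3 - <<'E'
from h import *
im,m=load('top0'); h=cv2.cvtColor(im,cv2.COLOR_BGR2HSV); H,S,V=cv2.split(h)
yel=(H>20)&(H<33)&(S>150)&(V>120); print('yellow'); rects(yel,m,.04,15)
red=((H<6)|(H>174))&(S>150)&(V>80); print('red'); rects(red,m,.04,15)
w=(S<60)&(V>150); w[:200]=0;w[250:]=0; w[:,:200]=0;w[:,420:]=0; print('white'); rects(w,m,.032,20)
g=(S<70)&(V>90)&(V<200); print('grey');g[:150]=0;g[230:]=0;g[:,:230]=0;g[:,350:]=0; rects(g,m,.01,300)
tool([.43,-.07,.36],0)
E
```

```text
yellow
px [178.2 216.4] ctr [0.4714 0.4891] size 0.022 0.081 ang -63.3 A 82.5
px [211.2 192. ] ctr [0.5716 0.3546] size 0.186 0.144 ang -81.6 A 1447.0
px [325.5 163. ] ctr [ 0.6907 -0.1183] size 0.029 0.025 ang -90.2 A 38.5
px [66.  81.6] ctr [1.0477 0.9793] size 0.015 0.066 ang -26.0 A 36.0
red
px [329.4 239.9] ctr [ 0.374  -0.1271] size 0.091 0.045 ang -68.6 A 111.5
px [418.2 210.5] ctr [ 0.4927 -0.4915] size 0.037 0.022 ang -71.9 A 31.5
px [302.5 196.5] ctr [ 0.5515 -0.0209] size 0.07 0.012 ang -90.2 A 46.5
px [241.  105.5] ctr [0.9384 0.2322] size 0.085 0.039 ang -90.3 A 39.0
white
px [228.7 237.4] ctr [0.3853 0.2823] size 0.044 0.042 ang -63.6 A 97.5
px [270.5 226. ] ctr [0.4313 0.1111] size 0.045 0.041 ang -90.2 A 92.0
px [371.5 208.5] ctr [ 0.5018 -0.3042] size 0.019 0.029 ang -76.2 A 21.5
px [410.5 216. ] ctr [ 0.4708 -0.4625] size 0.02 0.131 ang -90.2 A 80.0
px [287.  207.5] ctr [0.5071 0.0427] size 0.272 0.062 ang -90.2 A 632.5
grey
px [291.2 187. ] ctr [0.5957 0.0222] size 0.351 0.204 ang -81.4 A 3669.0
tcp [ 0.1774 -0.5986  0.2217] yaw 16.49 tilt 0.11
shift [ 0.3923 -0.4354 -0.1373] spin 16.4899762713879
```

servo_tool --moves "0.04 -0.04 -0.137 16.5 0.087;0.2 -0.2 -0.137 16.5 0.087;0.2 -0.2 -0.137 16.5 0.087;0.2 -0.2 -0.137 16.5 0.087;0.2 -0.2 -0.137 16.5 0.087;0.2 -0.2 -0.137 16.5 0.087;0.2 -0.2 -0.137 16.5 0.087;0.2 -0.2 -0.137 16.5 0.087;0.2 -0.2 -0.137 16.5 0.087;0.2 -0.2 -0.137 16.5 0.087"

```text
time: 0.93
position: [0.3131, -0.3495, 0.3603]
tool_rot: [1.0, 0.002, 0.0, 0.001]
ft_force: [-0.1, 0.1, -0.4]
grip_width: 0.0872
grip_force: 0.0
```

```bash
python3 -c "
from h import *
print(get_obs()['time']);tool([.43,.03,.36],0)"
```

```text
0.9333
tcp [ 0.3131 -0.3495  0.3603] yaw 0.18 tilt 0.11
shift [ 0.1181 -0.3791 -0.0004] spin 0.1809854404138908
```

servo_tool --moves "0.118 -0.379 0 0 0.087;0.118 -0.379 0 0 0.087;0.118 -0.379 0 0 0.087;0.118 -0.379 0 0 0.087;0.118 -0.379 0 0 0.087;0.118 -0.379 0 0 0.087;0.118 -0.379 0 0 0.087;0.118 -0.379 0 0 0.087;0.118 -0.379 0 0 0.087;0.118 -0.379 0 0 0.087"

```text
time: 1.77
position: [0.4313, 0.0307, 0.3587]
tool_rot: [1.0, 0.0, -0.0, -0.001]
ft_force: [-0.1, -0.8, 0.8]
grip_width: 0.0872
grip_force: 0.0
```

servo_tool --moves "0 0 0 0 0.087;0 0 0 0 0.087;0 0 0 0 0.087;0 0 0 0 0.087"

```text
time: 2.1
position: [0.4304, 0.0267, 0.3591]
tool_rot: [1.0, -0.001, -0.001, 0.0]
ft_force: [-0.4, 0.2, -0.3]
grip_width: 0.0872
grip_force: 0.0
```

```bash
python3 -c "
from h import *
o=get_obs();print(o['time'],o['position'])
im,m=snap('wrist','w1');print(-m['R'].T@m['t'],m['R'],m['fx'],m['cx'],m['cy'])
cv2.imwrite('pics/w1b.png',cv2.resize(im,(800,600)))"
```

```text
2.1 [0.43041889 0.02667144 0.35908178]
[0.50444088 0.02618721 0.52143762] [[-2.53992674e-03 -9.99996502e-01 -7.37597634e-04]
 [-9.62315304e-01  2.24364561e-03  2.71926869e-01]
 [-2.71924263e-01  1.40047582e-03 -9.62317637e-01]] 294.2288698066156 258.33609117185784 185.8293592059434
```

View pics/w1b.png

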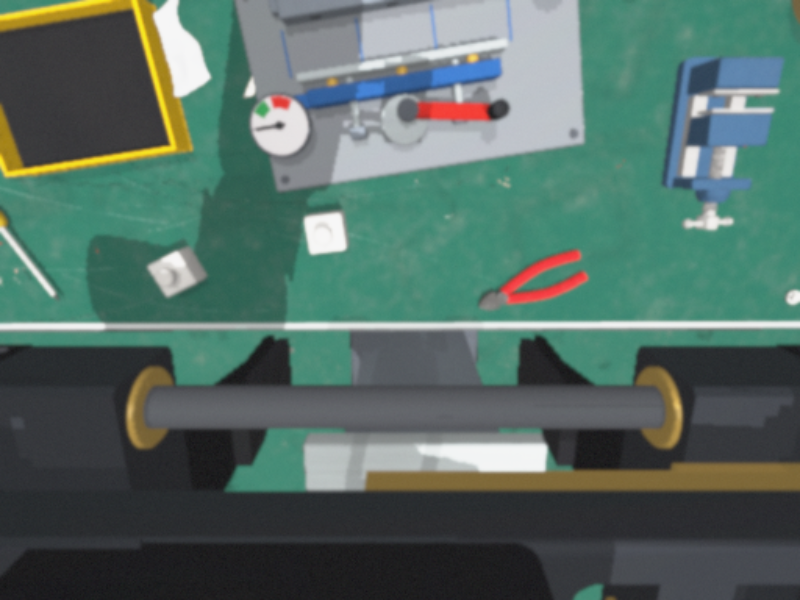

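The wrist view shows exactly two weights, at (325,232) and (177,272). The lever pivot is at (407,108), the knob at (500,108) and the gauge at (279,125) with its pointer at rest. I'll move in for a centred view of the fixture.

servo_tool --moves "0.09 0 0.03 -7 0.087;0.09 0 0.03 -8.6 0.087;0.09 0 0.03 -8.6 0.087;0.09 0 0.03 -8.6 0.087;0.09 0 0.03 -8.6 0.087;0.09 0 0.03 -8.6 0.087;0.09 0 0.03 -8.6 0.087;0.09 0 0.03 -8.6 0.087"

```text
time: 2.82
position: [0.5196, 0.0281, 0.3304]
tool_rot: [0.997, 0.075, 0.0, 0.0]
ft_force: [0.6, 0.1, -0.1]
grip_width: 0.0868
grip_force: 0.0
```

Run:
```python
from h import *
o=get_obs();print(o['time'],o['position'])
im,m=snap('wrist','w2'); cv2.imwrite('pics/w2b.png',cv2.resize(im,(800,600)))
im1,m1=load('w1')
for n,(i,mm) in dict(w1=(im1,m1),w2=(im,m)).items():
    H,S,V=cv2.split(cv2.cvtColor(i,cv2.COLOR_BGR2HSV))
    w=(S<60)&(V>110); w[:125]=0 if n=='w1' else w[:125]; w[205:]=0; print(n,'white'); rects(w,mm,.032,150)
    y=(H>20)&(H<33)&(S>150)&(V>90); y[230:]=0;print('yellow');rects(y,mm,.04,60)
    r=((H<6)|(H>174))&(S>150)&(V>80);print('red');rects(r,mm,.04,60)
    b=(H>98)&(H<118)&(S>150)&(V>60);print('blue');rects(b,mm,.038,60)
```

```text
2.8167 [0.51959054 0.02813018 0.33041559]
w1 white
px [112.6 173.3] ctr [0.3886 0.2759] size 0.058 0.043 ang -63.2 A 747.0
px [ 18.  167.9] ctr [0.398 0.435] size 0.011 0.089 ang -57.1 A 244.0
px [208.3 148.5] ctr [0.4308 0.1103] size 0.046 0.046 ang -82.1 A 680.0
px [453. 138.] ctr [ 0.4474 -0.2949] size 0.052 0.03 ang -90.1 A 274.5
yellow
px [53.7 53.2] ctr [0.5738 0.336 ] size 0.181 0.142 ang -82.4 A 2588.5
red
px [348.2 178.9] ctr [ 0.3798 -0.1245] size 0.088 0.041 ang -62.1 A 511.0
px [290.1  70.5] ctr [ 0.5516 -0.0222] size 0.014 0.07 ang -1.4 A 376.0
blue
px [255.2  53.6] ctr [0.5758 0.032 ] size 0.195 0.015 ang -81.5 A 1139.5
w2 white
px [ 98.5 197. ] ctr [0.4064 0.2772] size 0.06 0.024 ang -81.4 A 353.0
px [454.5 194. ] ctr [ 0.4988 -0.2998] size 0.032 0.025 ang -1.3 A 217.0
px [201.  192.5] ctr [0.4392 0.1111] size 0.045 0.039 ang -81.4 A 592.0
px [460.8 176.8] ctr [ 0.5274 -0.3008] size 0.082 0.1 ang 7.8 A 883.0
px [273.5  99.5] ctr [0.5958 0.0167] size 0.322 0.194 ang -81.4 A 27869.5
px [122.4  64.8] ctr [0.6153 0.2433] size 0.04 0.085 ang -70.9 A 1197.0
px [455.8  24.6] ctr [ 0.738  -0.2191] size 0.131 0.062 ang -43.4 A 2387.0
px [336.5   8.5] ctr [ 0.7342 -0.0494] size 0.126 0.021 ang -81.4 A 909.0
yellow
px [384.5  49. ] ctr [ 0.692  -0.1261] size 0.035 0.034 ang -81.4 A 509.5
px [60.5 82. ] ctr [0.5759 0.3286] size 0.169 0.142 ang -81.4 A 2425.5
red
px [320.2 240.9] ctr [ 0.387  -0.0971] size 0.043 0.012 ang -52.0 A 120.0
px [294.4 136.6] ctr [ 0.5522 -0.0227] size 0.014 0.069 ang -1.1 A 355.0
blue
px [261.  114.5] ctr [0.577  0.0329] size 0.195 0.013 ang -81.4 A 969.0
```

View pics/w2b.png

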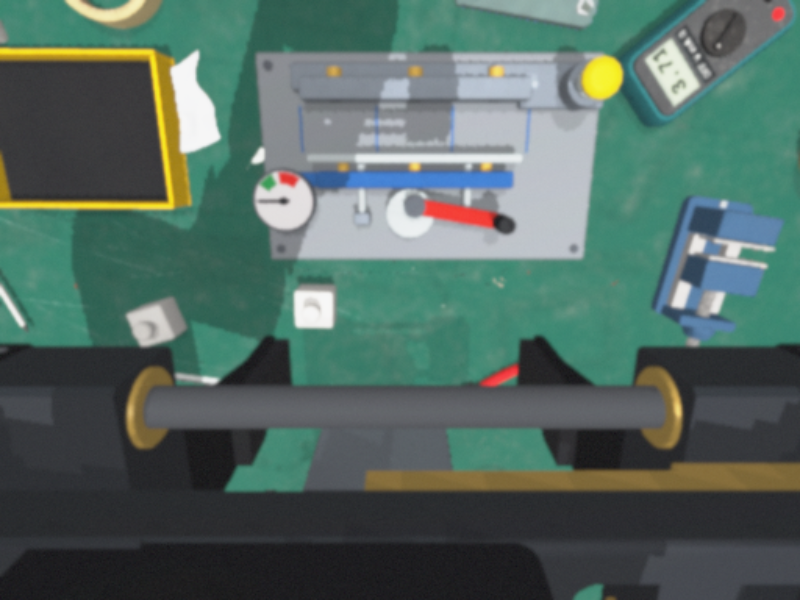

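This view is aligned with the fixture. The bay lines are at columns 301, 376, 452 and 528, rows 107–150. The sprung face is at row ~158, the fence at row ~85–100, the plunger at (602,78), the knob at (505,224) and the pivot at (412,207). I'll work these into world coordinates.

Run:
```python
from h import *
im,m=load('w2'); k=.64
f=lambda u,v,z: ray(m,u*k,v*k,z)
H,S,V=cv2.split(cv2.cvtColor(im,cv2.COLOR_BGR2HSV))
for c in (350,430,500): print(c,[int(x) for x in im[36:112,int(c*k)].mean(1)])
b=(H>100)&(H<125)&(S>70); b[100:]=0;b[:,:180]=0;b[:,345:]=0;
n,l,s,ce=cv2.connectedComponentsWithStats(b.astype(np.uint8))
for i in range(1,n):
    if s[i,4]>8: print(s[i],ce[i])
for nm,p,z in [('deckTL',(258,53),.01),('deckTR',(607,53),.01),('deckBL',(272,258),.01),('deckBR',(585,258),.01),('pivot',(412,206),.057),('knobtop',(505,224),.073),('gauge',(285,200),.05),('plung',(602,78),.08)]: print(nm,f(*p,z).round(4))
```

```text
350 [140, 141, 137, 133, 130, 134, 135, 137, 136, 136, 134, 130, 130, 136, 140, 143, 141, 142, 141, 142, 140, 141, 139, 139, 135, 133, 123, 103, 92, 98, 110, 117, 118, 120, 123, 130, 134, 138, 139, 141, 140, 140, 140, 138, 140, 140, 138, 140, 139, 139, 139, 139, 139, 139, 138, 140, 139, 138, 139, 137, 137, 140, 156, 171, 179, 178, 171, 153, 130, 118, 115, 115, 114, 113, 117, 127]
430 [139, 140, 136, 132, 130, 134, 137, 136, 136, 136, 136, 134, 133, 137, 140, 142, 141, 142, 141, 140, 140, 140, 139, 139, 139, 136, 124, 107, 94, 99, 109, 116, 114, 116, 123, 128, 136, 138, 138, 137, 138, 141, 139, 138, 139, 138, 138, 138, 138, 137, 136, 135, 138, 149, 171, 184, 181, 162, 143, 137, 138, 151, 188, 222, 234, 236, 231, 212, 165, 130, 118, 115, 113, 113, 121, 132]
500 [190, 190, 179, 164, 166, 177, 189, 189, 188, 186, 186, 183, 183, 185, 191, 196, 197, 198, 198, 198, 198, 197, 199, 197, 196, 193, 174, 143, 120, 130, 153, 168, 168, 172, 174, 180, 188, 192, 192, 193, 194, 192, 194, 193, 194, 193, 194, 194, 195, 193, 194, 194, 193, 192, 192, 190, 182, 164, 143, 137, 138, 152, 186, 221, 234, 236, 232, 214, 167, 129, 116, 115, 113, 111, 124, 134]
[191  69   3  27  37] [192.24324324  81.32432432]
[288  69   3  27  40] [289.125  79.625]
[240  70   2  26  38] [240.68421053  80.92105263]
[337  70   2  26  32] [337.5  82.5]
deckTL [0.6702 0.1914 0.01  ]
deckTR [ 0.7197 -0.1374  0.01  ]
deckBL [0.4731 0.1638 0.01  ]
deckBR [ 0.5231 -0.1673  0.01  ]
pivot [0.5539 0.0255 0.057 ]
knobtop [ 0.5519 -0.0603  0.073 ]
gauge [0.5409 0.1453 0.05  ]
plung [ 0.6825 -0.1128  0.08  ]
```

Run:
```python
from h import *
im,m=load('w2')
yaw=np.radians(8.6);X=np.array([np.cos(yaw),np.sin(yaw)]);Y=np.array([-X[1],X[0]])
pr=lambda P:(P[:2]@X,P[:2]@Y)
for c in (192.3,240.7,289.1,337.5): print('line y',pr(ray(m,c,82,.01))[1].round(4))
for z,v in ((.036,62.5),(.01,64.5),(.01,69),(.038,97.6),(.01,95.5)): print(z,v,[round(pr(ray(m,c,v,z))[0],4) for c in(220,264,315)])
for n,P in dict(piv=[.5539,.0255],knob=[.5519,-.0603],gauge=[.5409,.1453],pl=[.6825,-.1128]).items(): print(n,np.round(pr(np.array(P)),4))
```

```text
line y 0.0527
line y -0.0224
line y -0.0975
line y -0.1725
0.036 62.5 [np.float64(0.6484), np.float64(0.6484), np.float64(0.6484)]
0.01 64.5 [np.float64(0.6488), np.float64(0.6488), np.float64(0.6487)]
0.01 69 [np.float64(0.6424), np.float64(0.6424), np.float64(0.6423)]
0.038 97.6 [np.float64(0.5999), np.float64(0.5998), np.float64(0.5998)]
0.01 95.5 [np.float64(0.6035), np.float64(0.6035), np.float64(0.6035)]
piv [ 0.5515 -0.0576]
knob [ 0.5367 -0.1422]
gauge [0.5565 0.0628]
pl [ 0.658  -0.2136]
```

```bash
python3 -c "
from h import *
tool([.395,.105,.25],np.radians(8.6))"
```

```text
tcp [0.5197 0.0282 0.3304] yaw 8.58 tilt 0.06
shift [-0.112  -0.0945  0.0802] spin -0.023806179448304602
```

servo_tool --moves "-0.112 -0.094 0.08 0 0.087;-0.112 -0.094 0.08 0 0.087;-0.112 -0.094 0.08 0 0.087;-0.112 -0.094 0.08 0 0.087;-0.112 -0.094 0.08 0 0.087;-0.112 -0.094 0.08 0 0.087;-0.112 -0.094 0.08 0 0.087;-0.112 -0.094 0.08 0 0.087"

```text
time: 3.53
position: [0.3982, 0.1041, 0.2509]
tool_rot: [0.997, 0.075, 0.002, 0.0]
ft_force: [-0.2, 0.2, -0.4]
grip_width: 0.087
grip_force: 0.0
```

Run:
```python
from h import *
o=get_obs();print(o['time'],o['position'])
im,m=snap('wrist','w3'); cv2.imwrite('pics/w3b.png',cv2.resize(im,(800,600)))
```

```text
3.5333 [0.39820064 0.10413788 0.2509231 ]
```

View pics/w3b.png

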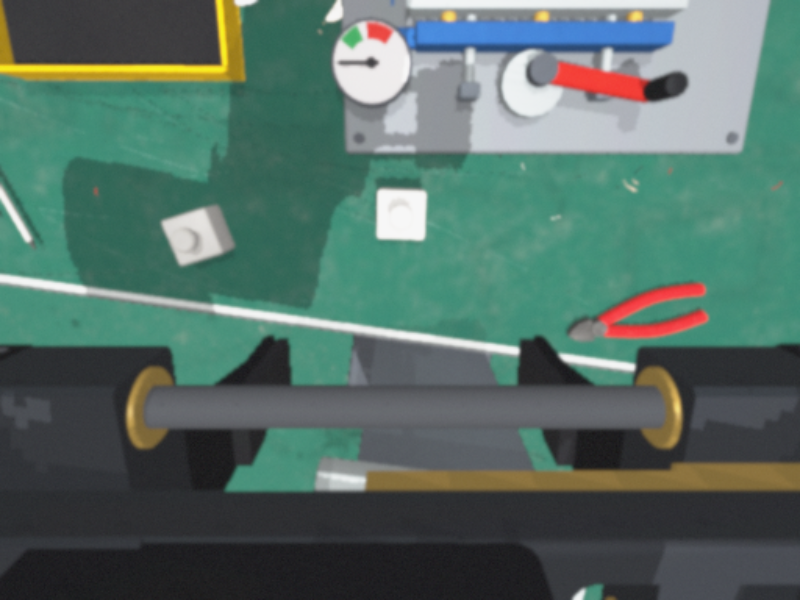

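Weight 1 is seen nearly straight from above at (401,214), and weight 0 has its top face around (190,240). I'll measure both top faces.

Run:
```python
from h import *
im,m=load('w3'); H,S,V=cv2.split(cv2.cvtColor(im,cv2.COLOR_BGR2HSV))
w=(S<60)&(V>95); w[:115]=0;w[172:]=0;w[:,:95]=0;w[:,290:]=0; rects(w,m,.032,200)
print('top faces'); w2=w.copy(); w2[:,:200]&=(V[:,:200]>0)
print(V[150,100:152].tolist())
# top-face corners of weight 0 read from the picture
P=np.array([ray(m,u*.64,v*.64,.032)[:2] for u,v in ((162,221),(208,207),(223,252),(180,265))]);print(P.round(4),P.mean(0))
for s in (np.hypot(*(P[1]-P[0])),np.hypot(*(P[2]-P[1]))):print(s)
print(-m['R'].T@m['t'])
d=P[0]-P[1]+P[3]-P[2];print('ang',np.degrees(np.arctan2(d[1],d[0])))
```

```text
px [126.2 150.1] ctr [0.3879 0.2766] size 0.055 0.043 ang -63.8 A 1241.0
px [256.1 136.5] ctr [0.4306 0.1118] size 0.044 0.042 ang 5.0 A 1063.5
top faces
[110, 110, 107, 108, 110, 126, 163, 197, 213, 215, 215, 216, 216, 218, 218, 218, 218, 217, 217, 217, 214, 207, 195, 183, 167, 160, 171, 190, 205, 217, 223, 223, 224, 222, 222, 221, 215, 198, 174, 155, 149, 145, 147, 144, 141, 138, 131, 122, 109, 105, 103, 102]
[[0.3952 0.3057]
 [0.4124 0.2685]
 [0.3766 0.2546]
 [0.36   0.2902]] [0.38605309 0.2797766 ]
0.040974649050998305
0.03836505289522317
[0.47042581 0.11481926 0.41370501]
ang 114.95114473702994
```

```bash
python3 -c "
from h import *
tool([.4297,.1118,.006],np.radians(5))"
```

```text
tcp [0.3982 0.104  0.2508] yaw 8.55 tilt 0.25
shift [ 0.0312 -0.0032  0.2449] spin 3.5494284735285997
```

servo_tool --moves "0.031 -0.003 0.04 3.5 0.087;0.031 -0.003 0.08 3.5 0.087;0.031 -0.003 0.12 3.5 0.087;0.031 -0.003 0.16 3.5 0.087;0.031 -0.003 0.19 3.5 0.087;0.031 -0.003 0.21 3.5 0.087;0.031 -0.003 0.23 3.5 0.087;0.031 -0.003 0.242 3.5 0.087;0.031 -0.003 0.245 3.5 0.087;0.031 -0.003 0.245 3.5 0.087"

```text
time: 4.42
position: [0.4273, 0.1116, 0.0037]
tool_rot: [0.999, 0.044, 0.0, 0.0]
ft_force: [0.6, -0.5, 0.9]
grip_width: 0.0866
grip_force: 0.0
```

servo_tool --moves "0 0 0 0 0.03;0 0 0 0 0.03;0 0 0 0 0.03;0 0 0 0 0.03;0 0 0 0 0.03;0 0 0 0 0.03;0 0 0 0 0.03" --grip_force 30

```text
time: 5.0
position: [0.426, 0.1121, 0.0048]
tool_rot: [0.999, 0.044, 0.0, 0.0]
ft_force: [-0.9, -0.6, -0.8]
grip_width: 0.0479
grip_force: 0.0
```

```bash
python3 -c "
from h import *
yaw=np.radians(8.6);X=np.array([np.cos(yaw),np.sin(yaw)]);Y=np.array([-X[1],X[0]])
p=X*.6245+Y*(-.0599)
print('bay1',p); q=X*.6245+Y*(-.0599+.075);print('bay2',q)
o=get_obs();print(o['position'],o['grip_width'],o['grip_force'])
tool([*p,.1],yaw)"
```

```text
bay1 [0.62643553 0.03415831]
bay2 [0.61522038 0.10831504]
[0.42603336 0.11210034 0.00481938] 0.047899552236367424 0.0
tcp [0.426  0.1121 0.0048] yaw 5.09 tilt 0.03
shift [ 0.1927  0.0954 -0.0951] spin -3.505069970378917
```

servo_tool --moves "0.0035 0 0 0 0.046;0.0035 0 0 0 0.03;0.0035 0 0 0 0.03;0.0035 0 0 0 0.03;0.0035 0 0 0 0.03;0.0035 0 0 0 0.03"

```text
time: 5.5
position: [0.4301, 0.1123, 0.0046]
tool_rot: [0.999, 0.044, 0.001, 0.0]
ft_force: [1.2, -1.5, 0.6]
grip_width: 0.0398
grip_force: 30.0
```

```bash
python3 -c "
from h import *
o=get_obs();print(o['grip_width'],o['grip_force'])
tool([.6264,.0342,.1],np.radians(8.6))"
```

```text
0.03977524174975601 29.95684436056763
tcp [0.4301 0.1123 0.0046] yaw 5.09 tilt 0.07
shift [ 0.1888  0.0952 -0.0951] spin -3.5070081005339615
```

servo_tool --moves "0 0 -0.04 0 0.03;0 0 -0.08 -3.5 0.03;0.02 0.01 -0.115 -3.5 0.03;0.06 0.03 -0.115 -3.5 0.03;0.1 0.05 -0.115 -3.5 0.03;0.13 0.065 -0.115 -3.5 0.03;0.16 0.08 -0.115 -3.5 0.03;0.18 0.09 -0.115 -3.5 0.03;0.189 0.095 -0.115 -3.5 0.03;0.189 0.095 -0.115 -3.5 0.03"

```text
time: 6.33
position: [0.6272, 0.0335, 0.1186]
tool_rot: [0.997, 0.074, -0.0, -0.0]
ft_force: [-0.2, 0.4, -2.9]
grip_width: 0.0398
grip_force: 30.0
```

servo_tool --moves "0 0 0 0 0.03;0 0 0 0 0.03;0 0 0 0 0.03;0 0 0 0 0.03"

```text
time: 6.67
position: [0.6244, 0.0354, 0.1195]
tool_rot: [0.997, 0.075, -0.001, -0.0]
ft_force: [0.2, 0.2, -3.1]
grip_width: 0.0397
grip_force: 30.0
```

```bash
python3 -c "
from h import *
o=get_obs();print(o['time'],o['grip_width'],o['grip_force'])
im,m=snap('wrist','w4'); cv2.imwrite('pics/w4b.png',cv2.resize(im,(800,600)))
tool([.6264,.0342,.018],np.radians(8.6))"
```

```text
6.6667 0.03974438432575449 29.95292112696916
tcp [0.6249 0.0352 0.1196] yaw 8.64 tilt 0.06
shift [0.0014 0.0013 0.1016] spin 0.035462765242721156
```

View pics/w4b.png

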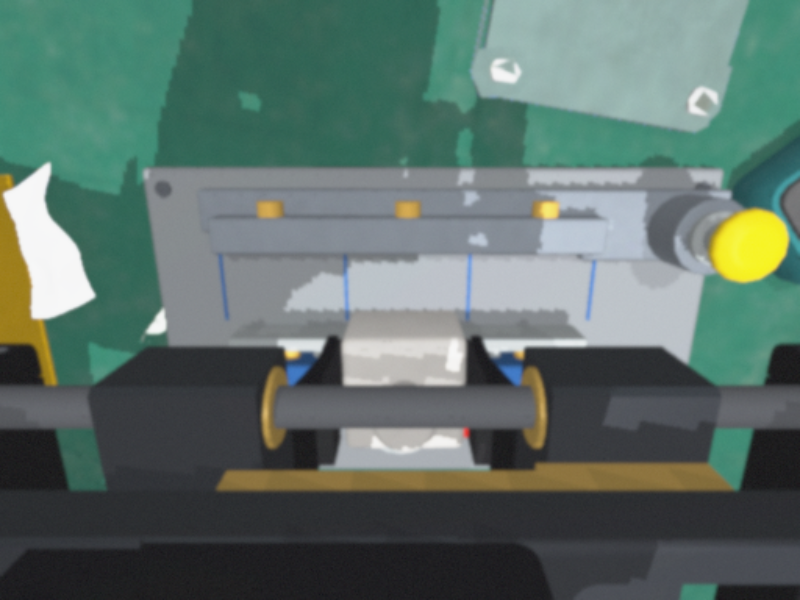

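The weight sits between the fingers: the top edge of its front face is at row ~338 and the bottom edge at row ~312. The fence's near edge is at row ~254. I'll check the weight's offset in the grip.

Run:
```python
from h import *
im,m=load('w4');yaw=np.radians(8.6);X=np.array([np.cos(yaw),np.sin(yaw)]);Y=np.array([-X[1],X[0]])
print([int(x) for x in im[150:235,258].mean(1)])
for n,v,z in (('ftop',338,.147),('fbot',312,.115),('fence',254,.01),('fencetop',217,.036)):
    p=ray(m,403*.64,v*.64,z)[:2];print(n,(p@X).round(4))
for c in (224,346,470,592): p=ray(m,c*.64,287*.64,.01)[:2];print((p@Y).round(4))
t=get_obs()['position'][:2];print('tcp',t@X,t@Y)
```

```text
[142, 141, 140, 141, 140, 140, 140, 139, 140, 139, 136, 128, 122, 119, 120, 126, 143, 166, 184, 193, 194, 195, 194, 194, 195, 196, 195, 196, 196, 195, 194, 193, 193, 194, 196, 195, 195, 195, 195, 195, 197, 194, 195, 195, 196, 193, 189, 181, 165, 151, 149, 149, 149, 150, 155, 157, 157, 156, 159, 159, 160, 162, 162, 164, 165, 173, 183, 195, 209, 216, 218, 218, 217, 216, 217, 218, 215, 203, 193, 189, 188, 188, 189, 186, 186]
ftop 0.6431
fbot 0.641
fence 0.6425
fencetop 0.6677
0.0519
-0.023
-0.099
-0.1737
tcp 0.6231344911972031 -0.05858978411927853
```

Run:
```python
from h import *
im,m=load('w4');yaw=np.radians(8.6);X=np.array([np.cos(yaw),np.sin(yaw)])
for v in (160,161.5,163,166): print(v,[(ray(m,258,v,z)[:2]@X).round(4) for z in (.036,.01)])
for v in (139,210,216): print(v,(ray(m,200,v,.038)[:2]@X).round(4))
for c in (180,200,330): print([int(x) for x in im[195:222,c].mean(1)])
```

```text
160 [np.float64(0.6499), np.float64(0.645)]
161.5 [np.float64(0.6486), np.float64(0.6436)]
163 [np.float64(0.6474), np.float64(0.6421)]
166 [np.float64(0.6448), np.float64(0.6393)]
139 0.6678
210 0.6055
216 0.5999
[140, 142, 142, 139, 140, 138, 138, 139, 138, 138, 138, 136, 133, 127, 127, 128, 128, 129, 129, 124, 131, 156, 189, 213, 220, 213, 173]
[195, 192, 183, 165, 145, 139, 138, 139, 139, 135, 128, 123, 120, 119, 118, 119, 121, 121, 120, 124, 129, 155, 188, 214, 222, 224, 226]
[195, 193, 190, 174, 153, 141, 138, 137, 138, 136, 135, 130, 125, 125, 124, 126, 127, 126, 127, 125, 128, 147, 183, 212, 224, 226, 224]
```

servo_tool --moves "0.0015 0.0013 0.03 0 0.03;0.0015 0.0013 0.055 0 0.03;0.0015 0.0013 0.055 0 0.03;0.0015 0.0013 0.055 0 0.03;0.0015 0.0013 0.07 0 0.03;0.0015 0.0013 0.08 0 0.03;0.0015 0.0013 0.09 0 0.03;0.0015 0.0013 0.098 0 0.03;0.0015 0.0013 0.102 0 0.03;0.0015 0.0013 0.103 0 0.03"

```text
time: 7.55
position: [0.6272, 0.0335, 0.0158]
tool_rot: [0.997, 0.075, -0.001, -0.0]
ft_force: [-0.7, -0.7, -1.8]
grip_width: 0.0402
grip_force: 3.0
```

```bash
python3 -c "
from h import *
o=get_obs();print(o['time'],o['grip_width'],o['grip_force'],o['ft_force'])
tool([.6264,.0342,.0146],np.radians(8.6))"
```

```text
7.55 0.04021341719962867 2.9904060445551295 [-0.674253   -0.70826527 -1.8058381 ]
tcp [0.6272 0.0335 0.0158] yaw 8.59 tilt 0.08
shift [-0.0007 -0.0008  0.0012] spin -0.011166743587633724
```

servo_tool --moves "0 0 0.001 0 0.03;0 0 0.0015 0 0.03;0 0 0.0015 0 0.056;0 0 0.0015 0 0.056;0 0 0.0015 0 0.056;0 0 0.0015 0 0.056;0 0 -0.03 0 0.056;0 0 -0.07 0 0.056;0 0 -0.11 0 0.056;0 0 -0.135 0 0.07"

```text
time: 8.38
position: [0.6296, 0.0333, 0.1558]
tool_rot: [0.997, 0.075, 0.003, 0.001]
ft_force: [1.3, 1.0, 0.9]
grip_width: 0.0583
grip_force: 0.0
```

servo_tool --moves "0 0 -0.03 0 0.087;0 0 -0.06 0 0.087;-0.07 0 -0.06 0 0.087;-0.07 0 -0.06 0 0.087;-0.07 0 -0.06 0 0.087;-0.07 0 -0.06 0 0.087"

```text
time: 8.88
position: [0.557, 0.0231, 0.2122]
tool_rot: [0.997, 0.075, -0.0, -0.0]
ft_force: [1.2, -0.1, 0.1]
grip_width: 0.0858
grip_force: 0.0
```

Run:
```python
from h import *
im,m=snap('wrist','w5'); cv2.imwrite('pics/w5b.png',cv2.resize(im,(800,600)))
print(get_obs()['time']);tool([.386,.281,.12],np.radians(25.5))
```

```text
8.9333
tcp [0.5588 0.0229 0.2123] yaw 8.57 tilt 0.11
shift [-0.1326 -0.281   0.0919] spin -16.93165202776984
```

View pics/w5b.png

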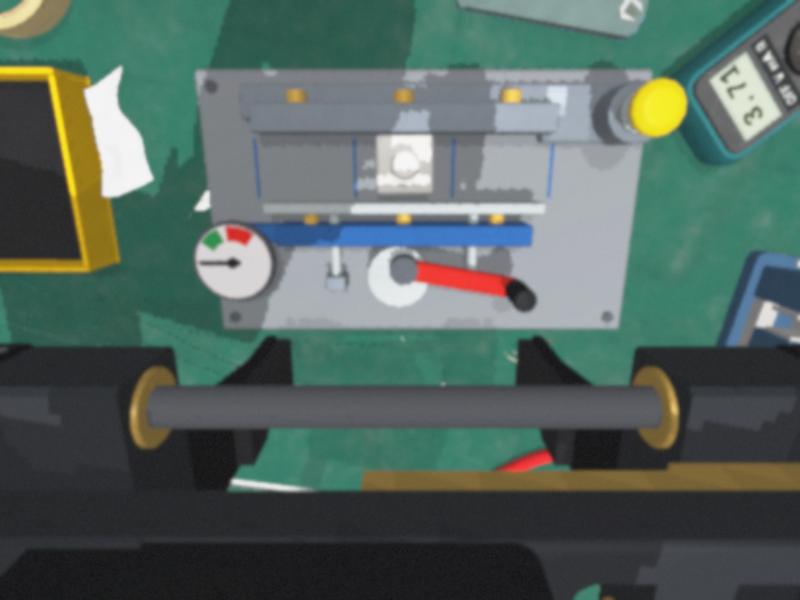

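Weight 1 stands upright in the middle bay at (405,163), and nothing else was disturbed. Next is weight 0.

servo_tool --moves "-0.01 -0.02 0.05 -6 0.087;-0.131 -0.281 0.09 -12 0.087;-0.131 -0.281 0.09 -17 0.087;-0.131 -0.281 0.09 -17 0.087;-0.131 -0.281 0.09 -17 0.087;-0.131 -0.281 0.09 -17 0.087;-0.131 -0.281 0.09 -17 0.087;-0.131 -0.281 0.09 -17 0.087;-0.131 -0.281 0.09 -17 0.087;-0.131 -0.281 0.09 -17 0.087"

```text
time: 9.77
position: [0.3864, 0.2837, 0.1209]
tool_rot: [0.975, 0.224, -0.0, -0.0]
ft_force: [0.5, -0.8, -0.4]
grip_width: 0.087
grip_force: 0.0
```

servo_tool --moves "0 0 0 0 0.087;0 0 0 0 0.087;0 0 0 0 0.087;0 0 0 0 0.087"

```text
time: 10.1
position: [0.3886, 0.2803, 0.1218]
tool_rot: [0.975, 0.22, 0.001, -0.0]
ft_force: [1.1, -0.4, 0.3]
grip_width: 0.0871
grip_force: 0.0
```

Run:
```python
from h import *
im,m=snap('wrist','w6')
s,_=tool([.386,.281,.005],np.radians(25.5))
# weight now? show only mask rect
H,S,V=cv2.split(cv2.cvtColor(im,cv2.COLOR_BGR2HSV)); w=(S<60)&(V>100); w[290:]=0; rects(w,m,.032,300)
```

```text
tcp [0.3883 0.2804 0.1218] yaw 25.45 tilt 0.05
shift [-0.0019 -0.0016  0.1168] spin -0.054143285724892916
px [258.5 269.5] ctr [0.315  0.2453] size 0.043 0.316 ang 16.8 A 8639.0
px [213.4 236.5] ctr [0.3287 0.298 ] size 0.01 0.062 ang 0.4 A 479.5
px [256.  187.5] ctr [0.3885 0.2826] size 0.04 0.045 ang -64.5 A 2169.5
px [ 83.4 180.7] ctr [0.3288 0.4211] size 0.01 0.155 ang -8.3 A 1559.5
px [87.2 94.6] ctr [0.3993 0.4408] size 0.007 0.085 ang -54.2 A 797.5
px [458.   94.5] ctr [0.5266 0.1638] size 0.08 0.153 ang -64.6 A 12974.5
px [ 9.  18.5] ctr [0.4293 0.5121] size 0.014 0.026 ang -64.6 A 497.5
```

servo_tool --moves "-0.002 -0.002 0.03 0 0.087;-0.002 -0.002 0.06 0 0.087;-0.002 -0.002 0.09 0 0.087;-0.002 -0.002 0.11 0 0.087;-0.002 -0.002 0.117 0 0.087;-0.002 -0.002 0.117 0 0.06;-0.002 -0.002 0.117 0 0.046;-0.002 -0.002 0.117 0 0.03;-0.002 -0.002 0.117 0 0.03;-0.002 -0.002 0.117 0 0.03" --grip_force 30

```text
time: 10.98
position: [0.3852, 0.2826, 0.0058]
tool_rot: [0.975, 0.221, 0.001, -0.0]
ft_force: [0.0, -0.6, 0.7]
grip_width: 0.0609
grip_force: 0.0
```

servo_tool --moves "0 0 0 0 0.03;0 0 0 0 0.03;0 0 0 0 0.03;0 0 0 0 0.03;0 0 0 0 0.03;0 0 0 0 0.03"

```text
time: 11.48
position: [0.3847, 0.2823, 0.0049]
tool_rot: [0.975, 0.222, 0.0, -0.0]
ft_force: [0.1, -1.4, 5.0]
grip_width: 0.0402
grip_force: 30.0
```

Run:
```python
from h import *
o=get_obs();print(o['time'],o['grip_width'],o['grip_force'])
tool([.6153,.1083,.12],np.radians(8.6))
```

```text
11.4833 0.040225376889940614 29.999561388976872
tcp [0.3847 0.2823 0.0049] yaw 25.6 tilt 0.04
shift [ 0.1329  0.2565 -0.115 ] spin 16.998467713881787
```

servo_tool --moves "0 0 -0.04 0 0.03;0 0 -0.08 5 0.03;0.02 0.04 -0.115 10 0.03;0.04 0.077 -0.115 17 0.03;0.06 0.116 -0.115 17 0.03;0.08 0.154 -0.115 17 0.03;0.1 0.192 -0.115 17 0.03;0.12 0.23 -0.115 17 0.03;0.13 0.25 -0.115 17 0.03;0.133 0.2565 -0.115 17 0.03"

```text
time: 12.32
position: [0.6222, 0.1034, 0.1195]
tool_rot: [0.997, 0.073, 0.004, 0.001]
ft_force: [1.3, 0.2, -1.1]
grip_width: 0.0399
grip_force: 30.0
```

servo_tool --moves "0 0 0 0 0.03;0 0 0 0 0.03;0 0 0 0 0.03;0 0 0 0 0.03;0 0 0 0 0.03;0 0 0 0 0.03"

```text
time: 12.82
position: [0.6142, 0.1094, 0.1196]
tool_rot: [0.997, 0.076, -0.0, -0.0]
ft_force: [-0.0, 0.1, -1.2]
grip_width: 0.04
grip_force: 30.0
```

Run:
```python
from h import *
o=get_obs();print(o['time'],o['grip_width'],o['grip_force'])
im,m=snap('wrist','w7'); cv2.imwrite('pics/w7b.png',cv2.resize(im[150:300,130:400],None,fx=3,fy=3)[:600,:800])
s,_=tool([.6153,.1083,.0156],np.radians(8.6))
yaw=np.radians(8.6);X=np.array([np.cos(yaw),np.sin(yaw)]);t=o['position'][:2]@X
print('tcpX',t)
for c in (235,258,280):
    p=im[190:235,c].mean(1).astype(int); g=np.diff(p); print(p.tolist()); 
for v in range(196,222,4): print(v,[(ray(m,258,v,z)[:2]@X-t).round(4) for z in (.115,.147)])
```

```text
12.8167 0.040025724071237445 29.99983185902238
tcp [0.6145 0.1092 0.1197] yaw 8.67 tilt 0.02
shift [0.0007 0.0011 0.1041] spin 0.06899193175072099
tcpX 0.6236310101265504
[197, 197, 197, 197, 197, 196, 189, 174, 155, 148, 146, 148, 150, 150, 152, 154, 155, 156, 157, 157, 157, 161, 163, 165, 174, 183, 196, 204, 212, 215, 216, 216, 217, 217, 217, 216, 216, 211, 198, 192, 187, 187, 187, 186, 185]
[197, 196, 195, 196, 196, 194, 188, 171, 155, 146, 146, 149, 151, 152, 152, 153, 155, 155, 157, 158, 158, 159, 161, 165, 170, 182, 195, 205, 212, 216, 216, 216, 217, 217, 217, 215, 211, 200, 189, 185, 185, 186, 183, 183, 184]
[195, 195, 195, 195, 194, 194, 189, 171, 155, 148, 147, 146, 146, 148, 149, 149, 151, 153, 154, 156, 157, 158, 160, 163, 170, 183, 194, 205, 211, 213, 213, 207, 208, 211, 212, 209, 198, 188, 183, 181, 184, 182, 181, 183, 183]
196 [np.float64(0.0205), np.float64(0.0307)]
200 [np.float64(0.018), np.float64(0.0287)]
204 [np.float64(0.0155), np.float64(0.0267)]
208 [np.float64(0.0129), np.float64(0.0246)]
212 [np.float64(0.0103), np.float64(0.0225)]
216 [np.float64(0.0078), np.float64(0.0204)]
220 [np.float64(0.0051), np.float64(0.0183)]
```

View pics/w7b.png

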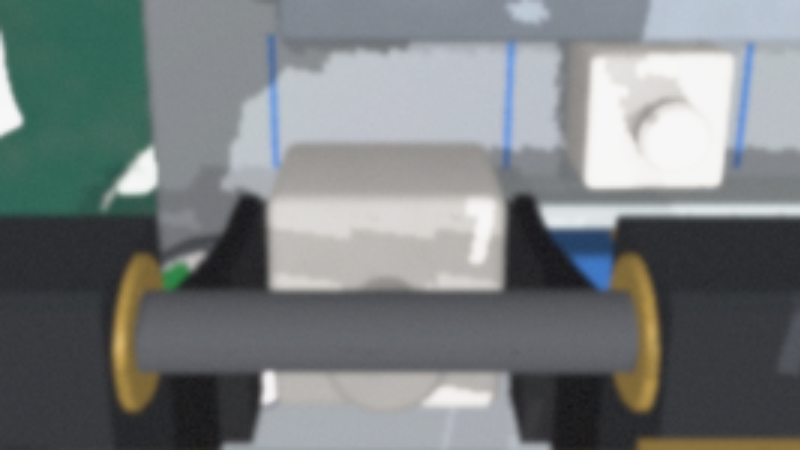

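The weight is centred in the grip, over bay 2, with weight 1 next to it. Lowering now.

servo_tool --moves "0.001 0.001 0.03 0 0.03;0.001 0.001 0.055 0 0.03;0.001 0.001 0.055 0 0.03;0.001 0.001 0.055 0 0.03;0.001 0.001 0.07 0 0.03;0.001 0.001 0.08 0 0.03;0.001 0.001 0.09 0 0.03;0.001 0.001 0.098 0 0.03;0.001 0.001 0.102 0 0.03;0.001 0.001 0.1045 0 0.03"

```text
time: 13.7
position: [0.6159, 0.1075, 0.0149]
tool_rot: [0.997, 0.075, -0.001, -0.0]
ft_force: [-5.2, -0.2, 12.8]
grip_width: 0.0396
grip_force: 30.0
```

servo_tool --moves "0 0 0 0 0.03;0 0 0 0 0.03;0 0 0 0 0.056;0 0 0 0 0.056;0 0 0 0 0.056;0 0 0 0 0.056;0 0 -0.03 0 0.056;0 0 -0.07 0 0.056;0 0 -0.11 0 0.056;0 0 -0.14 0 0.07"

```text
time: 14.53
position: [0.6172, 0.1075, 0.1581]
tool_rot: [0.997, 0.075, 0.002, 0.0]
ft_force: [1.2, 0.8, 0.7]
grip_width: 0.0582
grip_force: 0.0
```

servo_tool --moves "0 0.03 -0.04 0 0.087;-0.07 0.07 -0.06 0 0.087;-0.07 0.07 -0.06 0 0.087;-0.07 0.07 -0.06 0 0.087;-0.07 0.07 -0.06 0 0.087;-0.07 0.07 -0.06 0 0.087;-0.07 0.07 -0.06 0 0.087"

```text
time: 15.12
position: [0.5583, 0.0283, 0.2147]
tool_rot: [0.997, 0.075, 0.0, -0.0]
ft_force: [0.4, 1.0, -1.2]
grip_width: 0.0867
grip_force: 0.0
```

Run:
```python
from h import *
im,m=snap('wrist','w8'); cv2.imwrite('pics/w8b.png',cv2.resize(im,(800,600)))
print(get_obs()['time'],get_obs()['position'])
```

```text
15.1667 [0.55828626 0.02848427 0.21449419]
```

View pics/w8b.png

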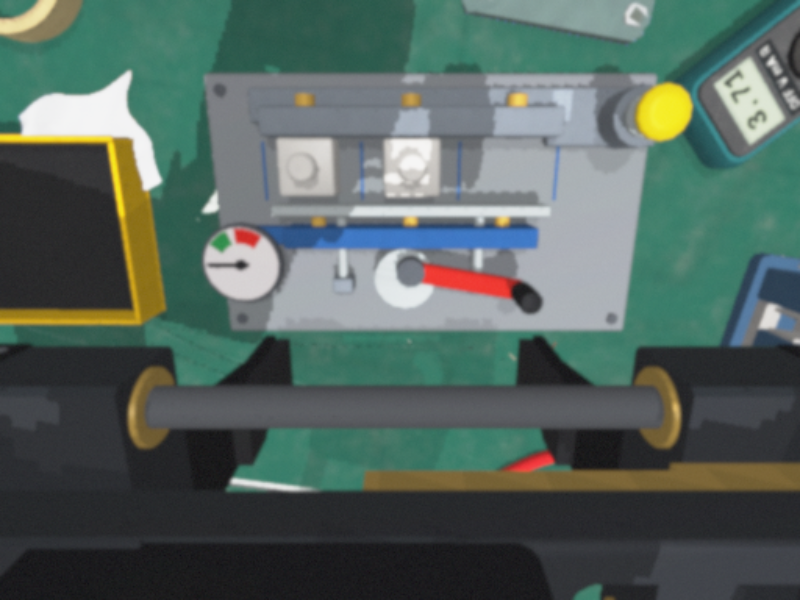

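Both weights stand in the gap, and the gauge is at rest. The tray has been knocked towards the robot and is now at about rows 135–320. Next is the lever knob.

```bash
cat >> h.py <<'E'
yawF=np.radians(8.6);XF=np.array([np.cos(yawF),np.sin(yawF)]);YF=np.array([-XF[1],XF[0]])
PIV=np.array([.5517,-.0577])
def knob(th): a=PIV+.085*np.array([-np.sin(th),-np.cos(th)]); return XF*a[0]+YF*a[1]
E
python3 - <<'E'
from h import *
im,m=load('w8')
for n,p,z in (('pivot',(411,271),.057),('knobtop',(531,298),.073)):
    P=ray(m,p[0]*.64,p[1]*.64,z)[:2]; print(n,P@XF,P@YF)
print(knob(.173)); tool([*knob(.173),.12],yawF+np.radians(33))
E
```

```text
pivot 0.5545103505496243 -0.06065767388606383
knobtop 0.5392040014191256 -0.14333336808040023
[ 0.55217861 -0.0595303 ]
tcp [0.5583 0.0285 0.2145] yaw 8.64 tilt 0.02
shift [-0.0193  0.0861  0.0945] spin -32.963732495354535
```

servo_tool --moves "-0.019 0.086 0.05 -7 0.087;-0.019 0.086 0.094 -14 0.087;-0.019 0.086 0.094 -21 0.087;-0.019 0.086 0.094 -28 0.087;-0.019 0.086 0.094 -33 0.06;-0.019 0.086 0.094 -33 0.06;-0.019 0.086 0.094 -33 0.06;-0.019 0.086 0.094 -33 0.06;-0.019 0.086 0.094 -33 0.06"

```text
time: 15.92
position: [0.5522, -0.0595, 0.1214]
tool_rot: [0.935, 0.355, 0.0, 0.0]
ft_force: [-0.9, -1.1, 0.1]
grip_width: 0.0636
grip_force: 0.0
```

Run:
```python
from h import *
print(get_obs()['grip_width']);im,m=snap('wrist','w9'); cv2.imwrite('pics/w9b.png',cv2.resize(im,(640,480)))
tool([*knob(.173),.048],yawF+np.radians(33))
```

```text
0.06357579507886431
tcp [ 0.5521 -0.0595  0.1215] yaw 41.59 tilt 0.06
shift [ 0.     -0.      0.0735] spin -0.005675191388577266
```

View pics/w9b.png

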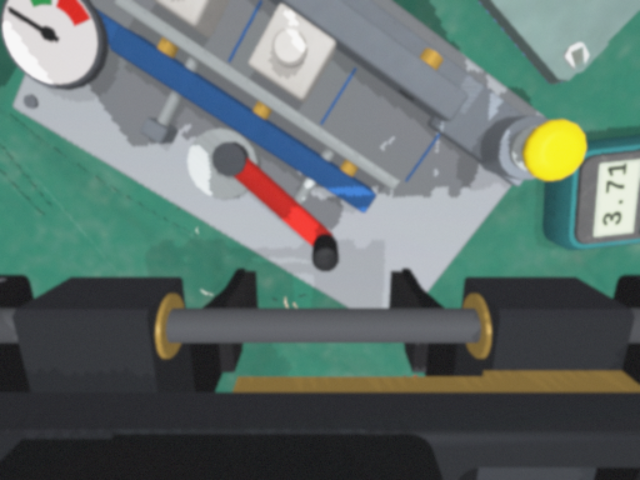

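Run:
```python
from h import *
im,m=load('w9')
H,S,V=cv2.split(cv2.cvtColor(im,cv2.COLOR_BGR2HSV)); k=(V<60);k[:170]=0;k[218:]=0;k[:,:235]=0;k[:,:]&=True;k[:,285:]=0
rects(k,m,.073,30); R=Ro.from_quat(get_obs()['tool_rot']).as_matrix();t=get_obs()['position']
for v in (244,258): print((R.T@(ray(m,324*.8,v*.8,.073)-t)).round(4))
```

```text
px [259.5 200.5] ctr [ 0.555  -0.0582] size 0.013 0.018 ang -48.4 A 164.5
[0.0073 0.0006 0.0485]
[-0.0016  0.0006  0.0485]
```

servo_tool --moves "0 0 0.03 0 0.06;0 0 0.05 0 0.06;0 0 0.065 0 0.06;0 0 0.0735 0 0.04;0 0 0.0735 0 0.02;0 0 0.0735 0 0.01;0 0 0.0735 0 0.01;0 0 0.0735 0 0.01;0 0 0.0735 0 0.01;0 0 0.0735 0 0.01" --grip_force 15

```text
time: 16.8
position: [0.5521, -0.0602, 0.0483]
tool_rot: [0.935, 0.355, 0.001, 0.0]
ft_force: [1.1, -0.9, 0.6]
grip_width: 0.0211
grip_force: 0.0
```

servo_tool --moves "0 0 0 0 0.01;0 0 0 0 0.01;0 0 0 0 0.01;0 0 0 0 0.01;0 0 0 0 0.01"

```text
time: 17.22
position: [0.5525, -0.0608, 0.0482]
tool_rot: [0.935, 0.355, 0.001, 0.001]
ft_force: [1.2, -3.3, 5.5]
grip_width: 0.0164
grip_force: 15.0
```

Run:
```python
from h import *
o=get_obs();print(o['grip_width'],o['grip_force'],o['position'],o['time'])
R=Ro.from_quat(o['tool_rot']).as_matrix()
a=np.array([o['position'][:2]@XF,o['position'][:2]@YF])-PIV; print('r',np.hypot(*a),'th',np.arctan2(-a[0],-a[1]))
k0=np.array([*knob(.173),0])
for th in np.arange(.173,2.2,.1): print(round(th,2),(R.T@(np.array([*knob(th),0])-k0)).round(4)[:2])
```

```text
0.016395055831892314 15.0003830390051 [ 0.5525499  -0.06079738  0.04817524] 17.2167
r 0.08625916804518417 th 0.16836044227267188
0.17 [0. 0.]
0.27 [-0.0059 -0.0061]
0.37 [-0.0112 -0.0127]
0.47 [-0.0158 -0.0199]
0.57 [-0.0197 -0.0274]
0.67 [-0.0228 -0.0354]
0.77 [-0.0251 -0.0435]
0.87 [-0.0265 -0.0519]
0.97 [-0.0271 -0.0604]
1.07 [-0.0269 -0.0689]
1.17 [-0.0258 -0.0773]
1.27 [-0.0239 -0.0856]
1.37 [-0.0211 -0.0936]
1.47 [-0.0176 -0.1014]
1.57 [-0.0133 -0.1087]
1.67 [-0.0083 -0.1156]
1.77 [-0.0027 -0.1219]
1.87 [ 0.0036 -0.1277]
1.97 [ 0.0104 -0.1328]
2.07 [ 0.0176 -0.1371]
2.17 [ 0.0253 -0.1408]
```

servo_tool --moves "-0.006 -0.006 0 0 0.01;-0.011 -0.013 0 0 0.01;-0.016 -0.02 0 0 0.01;-0.02 -0.027 0 0 0.01;-0.023 -0.035 0 0 0.01;-0.025 -0.0435 0 0 0.01;-0.0265 -0.052 0 0 0.01;-0.027 -0.06 0 0 0.01;-0.027 -0.069 0 0 0.01;-0.026 -0.077 0 0 0.01"

```text
time: 18.05
position: [0.4821, -0.0219, 0.0478]
tool_rot: [0.935, 0.355, 0.001, 0.002]
ft_force: [0.5, -9.9, 0.7]
grip_width: 0.0167
grip_force: 15.0
```

```bash
cat >> h.py <<'E'
def gp(n,f):
    im,m=snap(n,f); o=get_obs(); print('t',o['time'],'gw',o['grip_width'],'F',o['ft_force'].round(1))
    a=np.array([o['position'][:2]@XF,o['position'][:2]@YF])-PIV; th=np.arctan2(-a[0],-a[1]); print('r',np.hypot(*a).round(4),'th',th.round(3)); return im,m,th
E
python3 - <<'E'
from h import *
im,m,th=gp('wrist','wa'); c=XF*(.5519-.0+.004+.0072)+YF*.0665
u,v=proj(m,[*c,.055]);print(u,v)
cv2.imwrite('pics/wab.png',cv2.resize(im,(640,480)))
E
```

```text
t 18.1 gw 0.016529548995433255 F [ 0.8 -6.3  3. ]
r 0.0864 th 1.164
57.558329006205355 -113.22731763116067
```

View pics/wab.png

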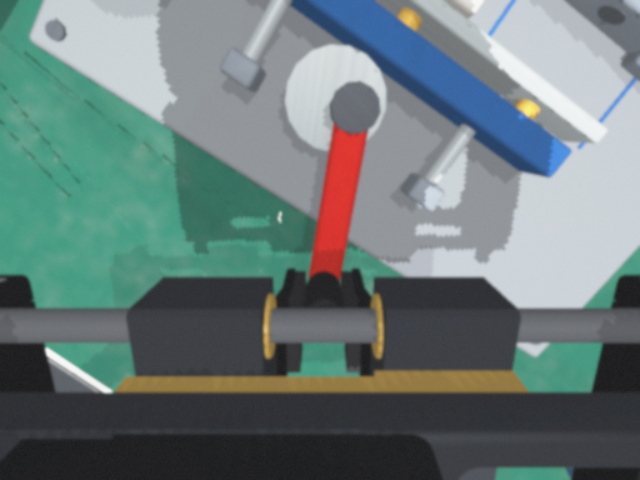

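The lever follows the arc. The gauge is out of view from here, so I'll go on to about 1.57 rad, let go and look at the gauge numerically.

servo_tool --moves "0.002 -0.008 0 0 0.01;0.0047 -0.0163 0 0 0.01;0.0082 -0.024 0 0 0.01;0.0125 -0.0314 0 0 0.01;0.0125 -0.0314 0 0 0.01;0.0125 -0.0314 0 0 0.01"

```text
time: 18.6
position: [0.4696, 0.0121, 0.0475]
tool_rot: [0.935, 0.355, 0.0, 0.0]
ft_force: [1.6, -3.2, 1.9]
grip_width: 0.0163
grip_force: 15.0
```

```bash
python3 -c "
from h import *
o=get_obs();a=np.array([o['position'][:2]@XF,o['position'][:2]@YF])-PIV;print(np.hypot(*a),np.arctan2(-a[0],-a[1]),o['ft_force'])"
```

```text
0.0855795179928007 1.5642575052438974 [ 1.62048543 -3.16064484  1.86457184]
```

servo_tool --moves "0 0 0 0 0.05;0 0 0 0 0.05;0 0 0 0 0.05;0 0 -0.04 0 0.05;0 0 -0.08 0 0.05;0.04 -0.025 -0.1 0 0.05;0.078 -0.051 -0.1 0 0.05;0.078 -0.051 -0.1 0 0.05;0.078 -0.051 -0.1 0 0.05;0.078 -0.051 -0.1 0 0.05"

```text
time: 19.43
position: [0.4929, 0.1027, 0.1472]
tool_rot: [0.934, 0.356, -0.001, -0.0]
ft_force: [-0.2, 0.2, -0.9]
grip_width: 0.0496
grip_force: 0.0
```

```bash
cat >> h.py <<'E'
def gauge(im,m,zd=.06):
    """pointer angle from fixture +y, clockwise from above"""
    u,v=proj(m,[*(XF*.563+YF*.066),zd]); H,S,V=cv2.split(cv2.cvtColor(im,cv2.COLOR_BGR2HSV))
    f=m['fx']/(np.array(m['R'])@np.array([*(XF*.563+YF*.066),zd])+m['t'])[2]
    g=cv2.medianBlur(V,5); c=cv2.HoughCircles(g,cv2.HOUGH_GRADIENT,1,200,param1=80,param2=15,minRadius=int(f*.024),maxRadius=int(f*.036))
    print('pred',u.round(0),v.round(0),'r',(f*.031).round(1),'hough',None if c is None else c[0][:2].round(1)); return H,S,V
E
python3 - <<'E'
from h import *
im,m,_=gp('wrist','wb'); gauge(im,m); i8,m8=load('w8'); gauge(i8,m8)
E
```

```text
t 19.4833 gw 0.05000540892133565 F [-0.1 -0.5 -0.7]
r 0.0981 th 2.615
pred 260.0 106.0 r 37.9 hough [[259.5 102.5  31.3]]
pred 148.0 166.0 r 28.2 hough [[475.5  63.5  25.8]
 [157.5 163.5  28. ]]
```

Run:
```python
from h import *
a,_=load('wb');b,_=load('w8')
A=cv2.resize(a[60:150,215:305],(400,400),interpolation=cv2.INTER_CUBIC);B=cv2.resize(b[135:200,122:187],(400,400),interpolation=cv2.INTER_CUBIC)
cv2.imwrite('pics/g1.png',np.hstack([A,B]))
```

```text
(no output)
```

View pics/g1.png

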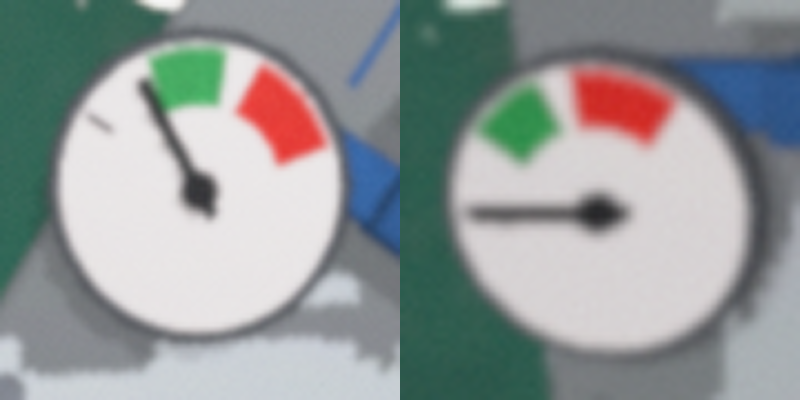

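On the left (now), the hub is at (200,190), the tip at (148,85) and the rest tick at (100,122). That puts the gauge at about 0.515 rad. Turning the lever by another 0.18 rad should bring it to about 0.9.

servo_tool --moves "-0.04 0.025 0 0 0.05;-0.078 0.051 0 0 0.05;-0.078 0.051 0 0 0.05;-0.078 0.051 0 0 0.05;-0.078 0.051 0.03 0 0.05;-0.078 0.051 0.06 0 0.05;-0.078 0.051 0.09 0 0.05;-0.078 0.051 0.1 0 0.05;-0.078 0.051 0.1 0 0.01;-0.078 0.051 0.1 0 0.01"

```text
time: 20.32
position: [0.4689, 0.0123, 0.0469]
tool_rot: [0.935, 0.355, -0.001, -0.001]
ft_force: [0.1, -1.4, 0.5]
grip_width: 0.0434
grip_force: 0.0
```

servo_tool --moves "0 0 0 0 0.01;0 0 0 0 0.01;0 0 0 0 0.01;0 0 0 0 0.01;0 0 0 0 0.01;0.0025 -0.0033 0 0 0.01;0.005 -0.0065 0 0 0.01;0.0075 -0.0095 0 0 0.01;0.0094 -0.012 0 0 0.01;0.0094 -0.012 0 0 0.01"

```text
time: 21.15
position: [0.4699, 0.0262, 0.0483]
tool_rot: [0.935, 0.355, 0.001, 0.002]
ft_force: [-0.6, -5.8, 3.6]
grip_width: 0.0166
grip_force: 15.0
```

servo_tool --moves "0 0 0 0 0.01;0 0 0 0 0.01;0 0 0 0 0.05;0 0 0 0 0.05;0 0 0 0 0.05;0 0 -0.04 0 0.05;0 0 -0.08 0 0.05;0.035 -0.02 -0.1 0 0.05;0.069 -0.039 -0.1 0 0.05;0.069 -0.039 -0.1 0 0.05"

```text
time: 21.98
position: [0.4978, 0.1074, 0.1497]
tool_rot: [0.934, 0.357, 0.004, 0.0]
ft_force: [0.8, 0.1, 0.0]
grip_width: 0.0493
grip_force: 0.0
```

servo_tool --moves "0 0 0 0 0.05;0 0 0 0 0.05;0 0 0 0 0.05"

```text
time: 22.23
position: [0.493, 0.1016, 0.1468]
tool_rot: [0.935, 0.355, -0.001, -0.0]
ft_force: [-0.4, 0.1, -0.7]
grip_width: 0.0502
grip_force: 0.0
```

```bash
cat >> h.py <<'E'
def ptr(im,m,box):
    r0,r1,c0,c1=box; H,S,V=cv2.split(cv2.cvtColor(im,cv2.COLOR_BGR2HSV)); sub=np.zeros(V.shape,bool); sub[r0:r1,c0:c1]=1
    def pts(mk): 
        v,u=np.nonzero(mk&sub); return u,v
    dk=(V<90)&(S<90); n,l,s,c=cv2.connectedComponentsWithStats((dk&sub).astype(np.uint8))
    for i in range(1,n):
        if s[i,4]>4: print('dark',s[i],c[i].round(1))
    g=pts((H>45)&(H<85)&(S>130)); r=pts(((H<8)|(H>172))&(S>130)); print('green',np.mean(g,1).round(1),'red',np.mean(r,1).round(1))
E
python3 - <<'E'
from h import *
i,m=load('wb'); ptr(i,m,(72,133,229,291))
im,m,_=gp('wrist','wc'); print(gauge(im,m) is None); ptr(im,m,(72,133,229,291))
E
```

```text
dark [248  80   4   8  10] [249.5  83.2]
dark [257  98   6   9  38] [259.2 102.3]
green [256.8  77. ] red [277.8  85.8]
t 22.2833 gw 0.04980088361951631 F [ 1.3 -0.3  0. ]
r 0.0974 th 2.615
pred 259.0 105.0 r 38.0 hough [[260.5  99.5  33.3]]
False
dark [254  74   3   8  13] [254.8  77.6]
dark [256  96   6  10  36] [258.7 100.5]
green [257.   75.2] red [277.2  83.8]
```

The pointer moved 17° to about 0.81 rad, inside the green (its centroid reads 0.9, so the scale agrees). Next I'll locate the plunger precisely and check the clearance to the drill press.

Run:
```python
from h import *
for n in ('w2','w4','w5','w8','w9'):
    im,m=load(n);H,S,V=cv2.split(cv2.cvtColor(im,cv2.COLOR_BGR2HSV))
    y=((H>24)&(H<34)&(S>170)&(V>150)).astype(np.uint8);y[:,:330]=0;y[300:]=0
    k,l,s,c=cv2.connectedComponentsWithStats(y); i=1+np.argmax(s[1:,4]); P=ray(m,*c[i],.08); print(n,s[i],P.round(4))
# drill press: where do the top & scene rays cross?  top head px, scene head px
it,mt=load('top0'); isc,ms=load('scene0')
def tri(a,b):
    A=[];B=[]
    for mm,(u,v) in ((mt,a),(ms,b)):
        P=np.diag([1,1,1.])@np.hstack([mm['R'],mm['t'].reshape(3,1)]); x=(u/1.5625-mm['cx'])/mm['fx'];y=(v/1.5625-mm['cy'])/mm['fy']
        for r in (x*P[2]-P[0],y*P[2]-P[1]):A.append(r[:3]);B.append(-r[3])
    s=np.linalg.lstsq(np.array(A),np.array(B),rcond=None);return s[0].round(3),s[1]
print('head near-left', tri((477,200),(370,190)), 'head top', tri((492,165),(392,158)))
for z in (.15,.25,.3): print(z,ray(mt,478/1.5625,203/1.5625,z).round(3),ray(mt,507/1.5625,203/1.5625,z).round(3))
c=np.hstack([it[80:165,270:370]]); cv2.imwrite('pics/dp.png',np.hstack([cv2.resize(it[80:165,275:360],(400,400)),cv2.resize(isc[80:180,215:315],(400,400))]))
```

```text
w2 [373  37  25  26 519] [ 0.6832 -0.1124  0.08  ]
w4 [ 454  134   50   46 1738] [ 0.6849 -0.1098  0.08  ]
w5 [ 403   50   36   37 1005] [ 0.6835 -0.1115  0.08  ]
w8 [407  53  36  37 988] [ 0.6836 -0.1115  0.08  ]
w9 [ 419   96   50   49 1845] [ 0.6825 -0.1113  0.08  ]
head near-left (array([0.806, 0.003, 0.222]), array([0.0011944])) head top (array([ 0.84 , -0.051,  0.284]), array([0.0004552]))
0.15 [ 0.801 -0.025  0.15 ] [ 0.8   -0.098  0.15 ]
0.25 [ 0.773 -0.013  0.25 ] [ 0.773 -0.08   0.25 ]
0.3 [ 0.759 -0.006  0.3  ] [ 0.759 -0.071  0.3  ]
```

View pics/dp.png

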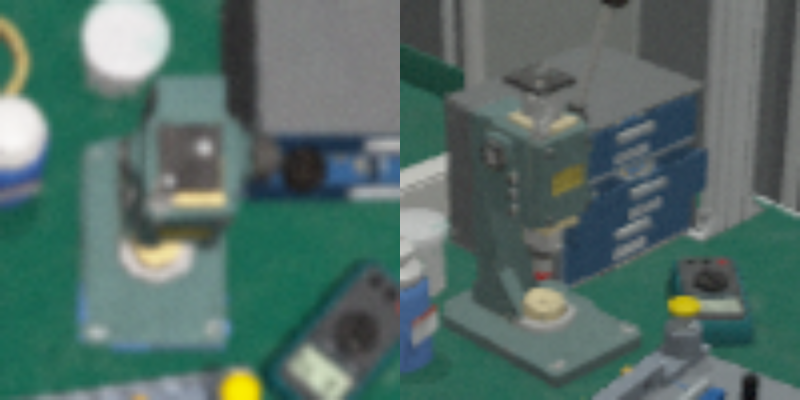

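The press head's front is at x≥0.77, so I'll press the plunger with the camera side of the gripper turned towards the robot (yaw 180°). The plunger is at (0.6835,-0.1117).

servo_tool --moves "0 0 -0.03 -7 0.03;0 0 -0.06 -14 0.01;0 0 -0.08 -21 0;0 0 -0.08 -28 0;0 0 -0.08 -35 0;0 0 -0.08 -42 0;0 0 -0.08 -49 0;0 0 -0.08 -56 0;0 0 -0.08 -63 0;0 0 -0.08 -70 0"

```text
time: 23.12
position: [0.4936, 0.101, 0.2269]
tool_rot: [0.561, 0.828, -0.001, -0.001]
ft_force: [0.5, -0.6, 0.5]
grip_width: 0.0014
grip_force: 0.0
```

servo_tool --moves "0 0 0 -7 0;0 0 0 -14 0;0 0 0 -21 0;0 0 0 -28 0;0 0 0 -35 0;0 0 0 -42 0;0 0 0 -49 0;0 0 0 -56 0;0 0 0 -63 0;0 0 0 -68.5 0"

```text
time: 23.95
position: [0.4936, 0.1009, 0.2268]
tool_rot: [-0.002, 1.0, -0.0, -0.001]
ft_force: [0.4, -0.1, 0.1]
grip_width: 0.0006
grip_force: 0.0
```

servo_tool --moves "0 0 0 0 0;0 0 0 0 0;0 0 0 0 0"

```text
time: 24.2
position: [0.494, 0.1016, 0.2272]
tool_rot: [0.001, 1.0, 0.0, -0.0]
ft_force: [-0.1, -0.9, 0.5]
grip_width: 0.0007
grip_force: 0.0
```

```bash
python3 -c "
from h import *
o=get_obs();print(o['grip_width'],o['q']);tool([.6834,-.1117,.13],np.pi)"
```

```text
0.0006880435893648438 [-1.91374171e-02  3.60019144e-01  1.72437903e+00  2.07802604e-06
  1.05812583e+00 -1.58811592e+00]
tcp [0.494  0.1016 0.2272] yaw 179.9 tilt 0.05
shift [-0.1899 -0.2129  0.097 ] spin -0.10421153443906421
```

servo_tool --moves "-0.03 -0.033 0.02 0 0;-0.055 -0.062 0.04 0 0;-0.08 -0.09 0.06 0 0;-0.105 -0.118 0.08 0 0;-0.13 -0.146 0.097 0 0;-0.155 -0.174 0.097 0 0;-0.175 -0.196 0.097 0 0;-0.19 -0.213 0.097 0 0;-0.19 -0.213 0.097 0 0;-0.19 -0.213 0.097 0 0"

```text
time: 25.03
position: [0.6847, -0.1119, 0.1297]
tool_rot: [0.001, 1.0, 0.0, -0.0]
ft_force: [-0.6, 0.1, 0.1]
grip_width: 0.0004
grip_force: 0.0
```

servo_tool --moves "0 0 0 0 0;0 0 0 0 0;0 0 0 0 0;0 0 0 0 0"

```text
time: 25.37
position: [0.684, -0.1093, 0.1308]
tool_rot: [-0.001, 1.0, 0.0, -0.0]
ft_force: [-0.7, -0.1, -0.0]
grip_width: 0.0004
grip_force: 0.0
```

Run:
```python
from h import *
# recheck gauge + plunger from this side
im,m=snap('wrist','wd'); tool([.6834,-.1117,.08],np.pi)
H,S,V=cv2.split(cv2.cvtColor(im,cv2.COLOR_BGR2HSV)); y=((H>22)&(H<36)&(S>150)&(V>100)).astype(np.uint8)
k,l,s,c=cv2.connectedComponentsWithStats(y)
for i in range(1,k):
    if s[i,4]>100: print(s[i],c[i].round(1),ray(m,*c[i],.08).round(4))
print(proj(m,[.6834,-.1117,.08]))
```

```text
tcp [ 0.6842 -0.1095  0.1309] yaw -179.86 tilt 0.01
shift [ 0.0008 -0.0022  0.0509] spin 0.1412270120104699
[ 232  182   42   38 1234] [252.4 200.6] [ 0.6814 -0.1139  0.08  ]
[255.31696723 203.05229911]
```

servo_tool --moves "0.001 -0.003 0.02 0 0;0.001 -0.003 0.035 0 0;0.001 -0.003 0.045 0 0;0.001 -0.003 0.05 0 0;0.001 -0.003 0.054 0 0;0.001 -0.003 0.058 0 0;0.001 -0.003 0.061 0 0;0.001 -0.003 0.063 0 0;0.001 -0.003 0.063 0 0;0.001 -0.003 0.063 0 0"

```text
time: 26.25
position: [0.6825, -0.1127, 0.0698]
tool_rot: [-0.001, 1.0, 0.0, -0.001]
ft_force: [-6.7, 3.0, 10.3]
grip_width: 0.0004
grip_force: 5.2
```

servo_tool --moves "0 0 0.001 0 0;0 0 0.002 0 0;0 0 0.003 0 0;0 0 0.003 0 0;0 0 0.003 0 0"

```text
time: 26.67
position: [0.6826, -0.1127, 0.0684]
tool_rot: [-0.001, 1.0, 0.0, -0.001]
ft_force: [-7.6, 2.6, 15.7]
grip_width: 0.0008
grip_force: 8.0
```

servo_tool --moves "0 0 0.001 0 0;0 0 0.002 0 0;0 0 0.002 0 0;0 0 0.002 0 0"

```text
time: 27.0
position: [0.6826, -0.1127, 0.0682]
tool_rot: [-0.001, 1.0, 0.0, -0.001]
ft_force: [-10.6, 3.2, 23.8]
grip_width: 0.0004
grip_force: 11.9
```

Pressed fully: 23.8 N at z = 0.068 with no more travel. Now I'll lift off and go back to the knob.

servo_tool --moves "0 0 -0.02 0 0;0 0 -0.05 0 0;0 0 -0.09 0 0;0 0 -0.13 7 0;0.04 0.02 -0.15 14 0.02;0.08 0.04 -0.15 21 0.04;0.11 0.06 -0.15 28 0.05;0.14 0.08 -0.15 35 0.05;0.17 0.1 -0.15 42 0.05;0.2 0.12 -0.15 49 0.05"

```text
time: 27.83
position: [0.4823, 0.0071, 0.2135]
tool_rot: [0.417, 0.909, 0.0, 0.001]
ft_force: [-0.0, 0.8, 0.6]
grip_width: 0.0326
grip_force: 0.0
```

servo_tool --moves "0 0 0 7 0.05;0 0 0 14 0.05;0 0 0 21 0.05;0 0 0 28 0.05;0 0 0 35 0.05;0 0 0 42 0.05;0 0 0 49 0.05;0 0 0 56 0.05;0 0 0 63 0.05;0 0 0 70 0.05"

```text
time: 28.67
position: [0.4843, 0.0061, 0.2134]
tool_rot: [0.863, 0.506, 0.001, 0.001]
ft_force: [0.3, -0.2, -0.3]
grip_width: 0.05
grip_force: 0.0
```

servo_tool --moves "0 0 0 7 0.05;0 0 0 14 0.05;0 0 0 19.4 0.05;0 0 0 19.4 0.05;0 0 0 19.4 0.05;0 0 0 19.4 0.05"

```text
time: 29.17
position: [0.4838, 0.0062, 0.213]
tool_rot: [0.934, 0.357, 0.001, 0.0]
ft_force: [0.0, -0.4, 0.2]
grip_width: 0.0497
grip_force: 0.0
```

Run:
```python
from h import *
im,m=snap('wrist','we')
u,v=proj(m,[*(XF*.563+YF*.066),.06]);print('gauge px',u,v)
tool([*knob(1.75),.12],yawF+np.radians(33))
o=get_obs();R=Ro.from_quat(o['tool_rot']).as_matrix();k0=np.array([*knob(1.75),0])
for th in [*np.arange(1.65,.1,-.1),.05,0]: print(round(th,2),(R.T@(np.array([*knob(th),0])-k0)).round(4)[:2])
```

```text
gauge px 191.62934217263788 29.683764676001545
tcp [0.4837 0.0062 0.2128] yaw 41.79 tilt 0.05
shift [ 0.0036 -0.0259  0.0928] spin 0.18609521795312534
1.65 [-0.0055  0.0065]
1.55 [-0.0104  0.0134]
1.45 [-0.0145  0.0208]
1.35 [-0.0179  0.0286]
1.25 [-0.0205  0.0367]
1.15 [-0.0222  0.0451]
1.05 [-0.0232  0.0535]
0.95 [-0.0232  0.062 ]
0.85 [-0.0224  0.0705]
0.75 [-0.0208  0.0788]
0.65 [-0.0184  0.0869]
0.55 [-0.0151  0.0948]
0.45 [-0.0111  0.1023]
0.35 [-0.0064  0.1093]
0.25 [-0.001   0.1159]
0.15 [0.0051 0.1218]
0.05 [0.0117 0.1272]
0 [0.0152 0.1296]
```

servo_tool --moves "0.0036 -0.026 0.03 0 0.05;0.0036 -0.026 0.065 0 0.05;0.0036 -0.026 0.095 0 0.05;0.0036 -0.026 0.095 0 0.05;0.0036 -0.026 0.12 0 0.05;0.0036 -0.026 0.145 0 0.05;0.0036 -0.026 0.16 0 0.05;0.0036 -0.026 0.165 0 0.05;0.0036 -0.026 0.165 0 0.01;0.0036 -0.026 0.165 0 0.01" --grip_force 20

```text
time: 30.05
position: [0.4699, 0.0278, 0.0486]
tool_rot: [0.935, 0.356, 0.001, 0.0]
ft_force: [0.7, 0.0, -0.1]
grip_width: 0.0434
grip_force: 0.0
```

servo_tool --moves "0 0 0 0 0.01;0 0 0 0 0.01;0 0 0 0 0.01;0 0 0 0 0.01;0 0 0 0 0.01;0 0 0 0 0.01;0 0 0 0 0.01"

```text
time: 30.63
position: [0.4705, 0.0273, 0.0483]
tool_rot: [0.935, 0.356, 0.001, 0.001]
ft_force: [1.1, -3.9, 6.4]
grip_width: 0.0164
grip_force: 20.0
```

servo_tool --moves "-0.0055 0.0065 0 0 0.01;-0.0104 0.0134 0 0 0.01;-0.0145 0.0208 0 0 0.01;-0.018 0.0286 0 0 0.01;-0.0205 0.0367 0 0 0.01;-0.0222 0.045 0 0 0.01;-0.0232 0.0535 0 0 0.01;-0.0232 0.062 0 0 0.01;-0.0224 0.0705 0 0 0.01;-0.0208 0.0788 0 0 0.01"

```text
time: 31.47
position: [0.4965, -0.0419, 0.0474]
tool_rot: [0.934, 0.357, -0.008, -0.006]
ft_force: [-13.7, 1.6, 15.4]
grip_width: 0.0164
grip_force: 20.0
```

servo_tool --moves "0.0024 0.0081 0 0 0.01;0.0057 0.016 0 0 0.01;0.0097 0.0235 0 0 0.01;0.0144 0.0305 0 0 0.01;0.0198 0.0371 0 0 0.01;0.0259 0.043 0 0 0.01;0.0325 0.0484 0 0 0.01;0.0325 0.0484 0 0 0.01;0.0325 0.0484 0 0 0.01"

```text
time: 32.22
position: [0.5588, -0.0588, 0.0474]
tool_rot: [0.934, 0.357, -0.003, -0.002]
ft_force: [-5.8, -2.5, 7.1]
grip_width: 0.0164
grip_force: 20.0
```

```bash
python3 -c "
from h import *
o=get_obs();a=np.array([o['position'][:2]@XF,o['position'][:2]@YF])-PIV;print(np.hypot(*a),np.arctan2(-a[0],-a[1]),o['ft_force'],o['grip_width'])"
```

```text
0.08435369521362647 0.09480453557465994 [-5.84764164 -2.52329766  7.11925199] 0.0164430044935908
```

servo_tool --moves "0 0 0 0 0.05;0 0 0 0 0.05;0 0 0 0 0.05;0 0 -0.04 0 0.05;0 0 -0.08 0 0.06;0 0 -0.12 7 0.087;0 -0.02 -0.16 14 0.087;0 -0.04 -0.166 21 0.087;0.03 -0.07 -0.166 28 0.087;0.06 -0.07 -0.166 33 0.087"

```text
time: 33.05
position: [0.556, 0.0355, 0.2146]
tool_rot: [0.997, 0.073, -0.002, -0.001]
ft_force: [-0.6, -0.2, 0.7]
grip_width: 0.0754
grip_force: 0.0
```

servo_tool --moves "-0.05 0 0 0 0.087;-0.05 0 0 0 0.087;-0.05 0 0 0 0.087;-0.05 0 0 0 0.087;-0.05 0 0 0 0.087"

```text
time: 33.47
position: [0.5122, 0.0252, 0.214]
tool_rot: [0.997, 0.075, 0.001, 0.0]
ft_force: [0.9, 0.3, 0.6]
grip_width: 0.0867
grip_force: 0.0
```

```bash
cat >> h.py <<'E'
def look(im,m):
    H,S,V=cv2.split(cv2.cvtColor(im,cv2.COLOR_BGR2HSV))
    print('tray-yellow');y=(H>18)&(H<34)&(S>140)&(V>70);y[215:]=0;rects(y,m,.04,300)
    k=(V<60)&(S<110);k[215:]=0;print('black floor');rects(k,m,.018,1500)
def edges(im,m,fx,fy,z):
    "fixture-coordinate sample of brightness along X at given Y"
    return [int(cv2.getRectSubPix(cv2.cvtColor(im,cv2.COLOR_BGR2GRAY),(3,3),tuple(map(float,proj(m,[*(XF*a+YF*fy),z])))).mean()) for a in fx]
E
python3 - <<'E'
from h import *
im,m=snap('wrist','wf'); tool([.6264,.0342,.2],yawF); look(im,m); print(get_obs()['time'])
H,S,V=cv2.split(cv2.cvtColor(im,cv2.COLOR_BGR2HSV))
w=((S<35)&(V>150)).astype(np.uint8); 
# square weights: warp the z=.042 plane of the gap to fixture metres (1 px = 0.5 mm)
src=np.float32([proj(m,[*(XF*a+YF*b),.042]) for a,b in((.66,.06),(.66,-.12),(.59,-.12),(.59,.06))])
W=cv2.warpPerspective(im,cv2.getPerspectiveTransform(src,np.float32([[0,0],[360,0],[360,140],[0,140]])),(360,140)); cv2.imwrite('pics/gap.png',W)
g=cv2.cvtColor(W,cv2.COLOR_BGR2GRAY)
for r in (50,72,95): print([int(x) for x in g[r,::6]])
for c in (50,90,195,235): print(c,[int(x) for x in g[::4,c]])
E
```

```text
tcp [0.5123 0.0251 0.214 ] yaw 8.66 tilt 0.12
shift [0.1141 0.0082 0.0142] spin 0.055547019239553574
tray-yellow
px [ 51.5 104.5] ctr [0.5456 0.2619] size 0.107 0.141 ang -81.3 A 3408.0
px [436.5  19. ] ctr [ 0.6948 -0.1317] size 0.037 0.035 ang -81.3 A 1117.0
black floor
px [ 40.  105.5] ctr [0.541  0.2901] size 0.09 0.128 ang -81.3 A 7826.5
33.5167
[131, 130, 131, 131, 131, 120, 117, 124, 117, 174, 203, 201, 207, 216, 217, 218, 209, 191, 214, 219, 218, 214, 153, 125, 115, 120, 122, 119, 105, 112, 121, 121, 114, 119, 182, 212, 209, 205, 202, 223, 243, 247, 247, 239, 226, 234, 239, 181, 118, 113, 116, 103, 117, 115, 115, 132, 167, 167, 166, 169]
[129, 131, 132, 131, 131, 119, 120, 132, 131, 175, 203, 198, 190, 214, 217, 216, 199, 156, 172, 209, 209, 205, 153, 128, 129, 130, 129, 129, 116, 125, 130, 129, 130, 132, 180, 207, 208, 182, 180, 221, 226, 223, 220, 186, 200, 203, 199, 149, 129, 129, 127, 112, 124, 128, 128, 144, 179, 181, 181, 181]
[130, 130, 130, 131, 131, 118, 120, 131, 131, 171, 200, 203, 202, 201, 194, 183, 196, 202, 202, 202, 201, 198, 149, 127, 129, 130, 130, 129, 116,
[... 169 characters left out ...]
 130, 130, 130, 128, 117, 95, 100, 137, 136, 123, 120, 127, 138, 137, 137, 137, 137, 135, 135, 138, 140, 136, 136, 135, 132, 131, 130, 130, 131, 155, 167, 169, 152]
90 [131, 132, 131, 131, 132, 130, 139, 193, 214, 214, 204, 203, 216, 218, 218, 218, 218, 218, 216, 192, 158, 164, 172, 174, 187, 191, 157, 122, 111, 111, 115, 151, 171, 171, 151]
195 [131, 131, 132, 131, 131, 130, 120, 92, 83, 99, 110, 110, 111, 121, 129, 131, 130, 130, 131, 130, 129, 129, 130, 129, 129, 129, 129, 130, 130, 128, 131, 155, 170, 168, 151]
235 [132, 132, 131, 131, 131, 139, 154, 199, 221, 218, 207, 204, 220, 225, 240, 245, 246, 244, 225, 187, 161, 173, 214, 242, 245, 244, 214, 155, 128, 111, 120, 197, 228, 230, 220]
```

Both weights still stand against the fence (centres X≈0.627, Y≈0.0135 and −0.0615 along the fixture axes). I'll pick the bay 2 weight.

```bash
python3 -c "
from h import *
p=XF*.6275+YF*.0143; print('w',p, XF*.6275+YF*-.0607); tool([*p,.1],yawF)"
```

```text
w [0.61830627 0.10797264] [0.62952142 0.03381592]
tcp [0.5123 0.0251 0.214 ] yaw 8.66 tilt 0.12
shift [ 0.117  -0.066   0.1142] spin 0.055547019239553574
```

servo_tool --moves "0.04 -0.022 0.02 0 0.06;0.08 -0.044 0.04 0 0.06;0.11 -0.066 0.08 0 0.06;0.117 -0.066 0.11 0 0.06;0.117 -0.066 0.114 0 0.06;0.117 -0.066 0.114 0 0.06;0.117 -0.066 0.114 0 0.06;0.117 -0.066 0.114 0 0.06;0.117 -0.066 0.114 0 0.06" --grip_force 30

```text
time: 34.27
position: [0.6176, 0.1077, 0.1016]
tool_rot: [0.997, 0.075, 0.002, 0.0]
ft_force: [0.0, -0.5, 0.0]
grip_width: 0.0602
grip_force: 0.0
```

```bash
python3 -c "
from h import *
print(get_obs()['grip_width']);tool([.6182,.108,.0155],yawF)"
```

```text
0.06019107000950905
tcp [0.6176 0.1077 0.1016] yaw 8.64 tilt 0.19
shift [ 0.0003 -0.0003  0.0861] spin 0.03683967222918016
```

servo_tool --moves "0 0 0.03 0 0.06;0 0 0.055 0 0.06;0 0 0.07 0 0.06;0 0 0.08 0 0.06;0 0 0.085 0 0.06;0 0 0.085 0 0.03;0 0 0.085 0 0.03;0 0 0.085 0 0.03;0 0 0.085 0 0.03;0 0 0.085 0 0.03" --grip_force 30

```text
time: 35.1
position: [0.6177, 0.1083, 0.0158]
tool_rot: [0.997, 0.076, 0.001, 0.0]
ft_force: [-0.8, -1.2, 3.7]
grip_width: 0.0398
grip_force: 30.0
```

servo_tool --moves "0 0 0 0 0.03;0 0 0 0 0.03;0 0 -0.03 0 0.03;0 0 -0.07 0 0.03;0 0 -0.11 0 0.03;0 0 -0.14 0 0.03;-0.03 -0.04 -0.15 0 0.03;-0.06 -0.08 -0.15 0 0.03;-0.09 -0.1 -0.15 0 0.03;-0.09 -0.1 -0.15 0 0.03"

```text
time: 35.93
position: [0.5048, 0.1961, 0.164]
tool_rot: [0.997, 0.077, -0.005, -0.001]
ft_force: [-1.2, 0.7, -1.8]
grip_width: 0.0402
grip_force: 30.0
```

servo_tool --moves "0 0 0 0 0.03;0 0 0 0 0.03;0 0 0 0 0.03"

```text
time: 36.18
position: [0.5138, 0.1934, 0.1646]
tool_rot: [0.997, 0.076, 0.001, 0.0]
ft_force: [0.2, 0.3, -1.9]
grip_width: 0.0401
grip_force: 30.0
```

Run:
```python
from h import *
o=get_obs();print(o['grip_width'],o['grip_force'],o['position'],o['time'])
im,m=snap('wrist','wg'); look(im,m); print(-m['R'].T@m['t'])
t,mt=snap('top','t2'); H,S,V=cv2.split(cv2.cvtColor(t,cv2.COLOR_BGR2HSV)); y=(H>20)&(H<33)&(S>150)&(V>90); y[:150]=0; rects(y,mt,.04,30)
```

```text
0.0400540156280416 29.99947631265968 [0.51383308 0.19336465 0.16460318] 36.1833
tray-yellow
px [125.5 132.5] ctr [0.5359 0.327 ] size 0.186 0.141 ang -81.3 A 27109.0
black floor
px [133. 132.] ctr [0.5352 0.3287] size 0.167 0.128 ang -81.3 A 15632.5
[0.58658998 0.20418994 0.32715519]
px [178.2 216.4] ctr [0.4714 0.4891] size 0.022 0.081 ang -63.3 A 82.5
px [211.3 201.5] ctr [0.5324 0.3537] size 0.126 0.146 ang -81.4 A 122.0
px [325.5 163. ] ctr [ 0.6907 -0.1183] size 0.029 0.025 ang -90.2 A 38.5
```

The tray is now at about (0.5355, 0.328) with yaw 8.7°. I'll place the weights at ±37 mm along its length.

```bash
python3 -c "
from h import *
tool([.530,.3646,.0245],yawF)"
```

```text
tcp [0.5141 0.193  0.1644] yaw 8.62 tilt 0.06
shift [ 0.0413 -0.1673  0.14  ] spin 0.018740613548721315
```

servo_tool --moves "0.01 -0.04 0 0 0.03;0.02 -0.08 0 0 0.03;0.03 -0.12 0 0 0.03;0.041 -0.15 0 0 0.03;0.041 -0.167 0 0 0.03;0.041 -0.167 0.02 0 0.03;0.041 -0.167 0.05 0 0.03;0.041 -0.167 0.08 0 0.03;0.041 -0.167 0.1 0 0.03;0.041 -0.167 0.11 0 0.03"

```text
time: 37.12
position: [0.527, 0.3633, 0.0507]
tool_rot: [0.997, 0.075, -0.003, 0.001]
ft_force: [-0.7, -0.9, -2.9]
grip_width: 0.0396
grip_force: 30.0
```

servo_tool --moves "0 0 0.01 0 0.03;0 0 0.018 0 0.03;0 0 0.024 0 0.03;0 0 0.028 0 0.03;0 0 0.03 0 0.03;0 0 0.03 0 0.03"

```text
time: 37.62
position: [0.5282, 0.365, 0.0249]
tool_rot: [0.997, 0.076, 0.0, -0.0]
ft_force: [-1.2, -0.2, -1.8]
grip_width: 0.0398
grip_force: 30.0
```

```bash
python3 -c "
from h import *
o=get_obs();print(o['grip_width'],o['grip_force'],o['ft_force']);tool([.530,.3646,.0238],yawF)"
```

```text
0.03979042106291989 29.999545589089394 [-1.21712163 -0.22664775 -1.77697244]
tcp [0.5282 0.365  0.0249] yaw 8.69 tilt 0.04
shift [0.0017 0.0007 0.0011] spin 0.08907033063184598
```

Lower the last millimetre, release, rise, and go to the bay 1 weight.

servo_tool --moves "0 0 0.001 0 0.03;0 0 0.0015 0 0.03;0 0 0.0015 0 0.05;0 0 0.0015 0 0.054;0 0 0.0015 0 0.054;0 0 0.0015 0 0.054;0 0 -0.03 0 0.054;0 0 -0.07 0 0.054;0 0 -0.1 0 0.06;0 0 -0.11 0 0.06"

```text
time: 38.45
position: [0.5309, 0.3664, 0.1399]
tool_rot: [0.997, 0.076, 0.004, -0.002]
ft_force: [1.5, 0.4, 0.9]
grip_width: 0.0582
grip_force: 0.0
```

```bash
python3 -c "
from h import *
tool([.6294,.0338,.135],yawF)"
```

```text
tcp [0.5309 0.3664 0.1399] yaw 8.7 tilt 0.54
shift [0.0471 0.3437 0.0044] spin 0.09555021776240728
```

servo_tool --moves "0.005 0.04 0 0 0.06;0.01 0.08 0 0 0.06;0.015 0.12 0 0 0.06;0.02 0.16 0 0 0.06;0.025 0.2 0 0 0.06;0.03 0.24 0 0 0.06;0.035 0.28 0 0 0.06;0.04 0.31 0 0 0.06;0.045 0.335 0 0 0.06;0.048 0.343 0 0 0.06"

```text
time: 39.28
position: [0.6283, 0.0289, 0.1341]
tool_rot: [0.997, 0.074, 0.0, 0.001]
ft_force: [-0.3, -0.1, -0.2]
grip_width: 0.0604
grip_force: 0.0
```

servo_tool --moves "0 0 0 0 0.06;0 0 0.03 0 0.06;0 0 0.035 0 0.06;0 0 0.035 0 0.06;0 0 0.035 0 0.06;0 0 0.035 0 0.06"

```text
time: 39.78
position: [0.6274, 0.0342, 0.1003]
tool_rot: [0.997, 0.077, 0.0, -0.0]
ft_force: [0.4, 0.1, 0.9]
grip_width: 0.0601
grip_force: 0.0
```

```bash
python3 -c "
from h import *
print(get_obs()['grip_width']);tool([.6294,.0338,.0155],yawF)"
```

```text
0.06006878382845501
tcp [0.6274 0.0342 0.1003] yaw 8.78 tilt 0.05
shift [0.0018 0.0007 0.0848] spin 0.17664422252992668
```

servo_tool --moves "0.002 0.001 0.03 0.1 0.06;0.002 0.001 0.055 0.1 0.06;0.002 0.001 0.07 0.1 0.06;0.002 0.001 0.08 0.1 0.06;0.002 0.001 0.085 0.1 0.06;0.002 0.001 0.085 0.1 0.03;0.002 0.001 0.085 0.1 0.03;0.002 0.001 0.085 0.1 0.03;0.002 0.001 0.085 0.1 0.03;0.002 0.001 0.085 0.1 0.03" --grip_force 30

```text
time: 40.62
position: [0.6302, 0.0326, 0.0159]
tool_rot: [0.997, 0.075, 0.001, -0.0]
ft_force: [-0.0, 1.7, 3.1]
grip_width: 0.0399
grip_force: 30.0
```

servo_tool --moves "0 0 0 0 0.03;0 0 0 0 0.03;0 0 -0.03 0 0.03;0 0 -0.07 0 0.03;0 0 -0.11 0 0.03;0 0 -0.14 0 0.03;-0.03 -0.03 -0.15 0 0.03;-0.06 -0.07 -0.15 0 0.03;-0.09 -0.11 -0.15 0 0.03;-0.09 -0.15 -0.15 0 0.03"

```text
time: 41.45
position: [0.5174, 0.1531, 0.1641]
tool_rot: [0.997, 0.074, -0.003, 0.001]
ft_force: [-0.4, -0.3, -2.9]
grip_width: 0.0399
grip_force: 30.0
```

servo_tool --moves "0 -0.02 0 0 0.03;0 -0.02 0 0 0.03;0 -0.02 0 0 0.03;0 -0.02 0 0 0.03;0 -0.02 0 0 0.03"

```text
time: 41.87
position: [0.5203, 0.1726, 0.1643]
tool_rot: [0.997, 0.074, -0.0, 0.0]
ft_force: [-0.3, -0.5, -1.3]
grip_width: 0.0398
grip_force: 30.0
```

Run:
```python
from h import *
o=get_obs();print(o['grip_width'],o['grip_force'],o['time'])
im,m=snap('wrist','wh'); look(im,m); cv2.imwrite('pics/whb.png',im)
tool([.541,.2914,.0245],yawF)
H,S,V=cv2.split(cv2.cvtColor(im,cv2.COLOR_BGR2HSV)); w=(S<45)&(V>130);w[:30]=0;w[215:]=0; rects(w,m,.05,300)
```

```text
0.0398236480248036 29.999798177741468 41.8667
tray-yellow
px [104.5 136.5] ctr [0.5357 0.326 ] size 0.19 0.14 ang -81.5 A 27244.5
black floor
px [112. 135.] ctr [0.5355 0.3292] size 0.168 0.126 ang -81.5 A 11975.5
tcp [0.5203 0.1725 0.1643] yaw 8.5 tilt 0.03
shift [ 0.0381 -0.1146  0.1397] spin -0.10377674225656822
px [480. 161.] ctr [ 0.5718 -0.0336] size 0.058 0.03 ang -81.5 A 930.0
px [366.  174.5] ctr [0.5415 0.0704] size 0.079 0.27 ang 6.6 A 13319.0
px [ 64.  142.5] ctr [0.5306 0.3586] size 0.057 0.041 ang -81.5 A 2377.5
px [376.   85.5] ctr [0.6215 0.0815] size 0.229 0.096 ang -81.5 A 24164.5
px [177.3  56. ] ctr [0.6207 0.2582] size 0.056 0.093 ang -25.7 A 3072.0
```

The tray hasn't moved, and the first weight stands in it at about (0.53,0.36). Placing the second.

servo_tool --moves "0.01 -0.035 0 0 0.03;0.02 -0.07 0 0 0.03;0.03 -0.1 0 0 0.03;0.038 -0.1146 0 0 0.03;0.038 -0.1146 0 0 0.03;0.038 -0.1146 0.02 0 0.03;0.038 -0.1146 0.05 0 0.03;0.038 -0.1146 0.08 0 0.03;0.038 -0.1146 0.1 0 0.03;0.038 -0.1146 0.11 0 0.03"

```text
time: 42.75
position: [0.5384, 0.29, 0.0513]
tool_rot: [0.997, 0.074, -0.003, 0.001]
ft_force: [-0.3, -0.5, -2.9]
grip_width: 0.0395
grip_force: 30.0
```

servo_tool --moves "0 0 0.01 0 0.03;0 0 0.018 0 0.03;0 0 0.024 0 0.03;0 0 0.028 0 0.03;0 0 0.03 0 0.03;0 0 0.0305 0 0.03"

```text
time: 43.25
position: [0.5406, 0.2928, 0.0244]
tool_rot: [0.997, 0.075, 0.0, -0.0]
ft_force: [-0.1, 0.6, -2.4]
grip_width: 0.0395
grip_force: 30.0
```

```bash
python3 -c "
from h import *
o=get_obs();print(o['grip_width'],o['grip_force'],o['ft_force']);tool([.541,.2914,.0238],yawF)"
```

```text
0.03951880373118693 29.999918527901173 [-0.13274874  0.5886417  -2.44830961]
tcp [0.5406 0.2928 0.0244] yaw 8.59 tilt 0.04
shift [0.0002 0.0014 0.0006] spin -0.006195886675840378
```

servo_tool --moves "0 0 0.0005 0 0.03;0 0 0.001 0 0.03;0 0 0.001 0 0.05;0 0 0.001 0 0.054;0 0 0.001 0 0.054;0 0 0.001 0 0.054;0 0 -0.03 0 0.054;0 0 -0.07 0 0.054;0 0 -0.11 0 0.06;0 0 -0.15 0 0.06"

```text
time: 44.08
position: [0.5398, 0.2925, 0.1754]
tool_rot: [0.997, 0.075, -0.001, 0.0]
ft_force: [1.3, 0.1, -1.0]
grip_width: 0.0582
grip_force: 0.0
```

servo_tool --moves "0 0.03 -0.04 0 0.06;0 0.07 -0.06 0 0.06;-0.03 0.1 -0.08 0 0.06;-0.03 0.1 -0.08 0 0.06;-0.03 0.1 -0.08 0 0.06;-0.03 0.1 -0.08 0 0.06;-0.03 0.1 -0.08 0 0.06;-0.03 0.1 -0.08 0 0.06"

```text
time: 44.75
position: [0.5253, 0.1902, 0.2529]
tool_rot: [0.997, 0.075, -0.001, -0.0]
ft_force: [-0.4, 0.5, -0.3]
grip_width: 0.0599
grip_force: 0.0
```

Run:
```python
from h import *
im,m=snap('wrist','wi'); cv2.imwrite('pics/wib.png',cv2.resize(im,(800,600))); print(get_obs()['time'])
```

```text
44.8
```

View pics/wib.png

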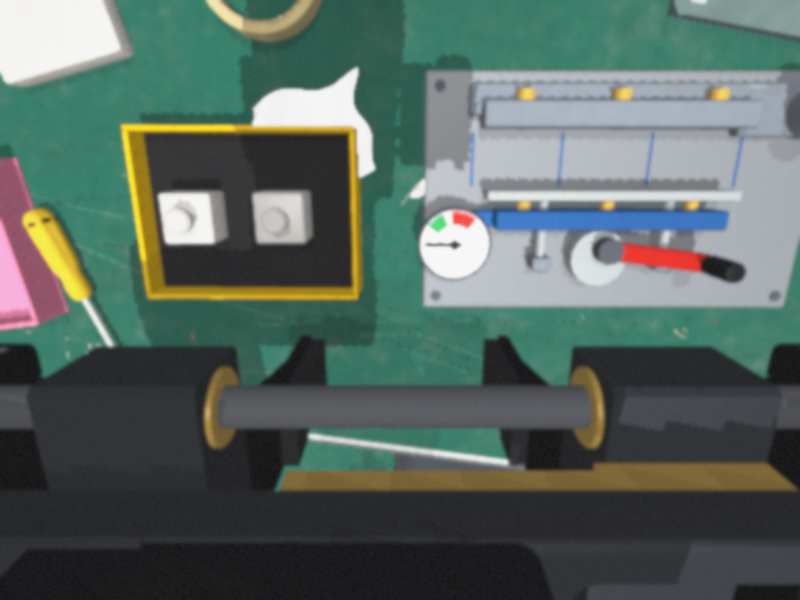

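Both weights stand upright in the yellow tray, at (190,218) and (282,218). The gauge is at rest at (455,244), the lever is open with the knob at (725,268), and the fixture is empty. Handing in.

```bash
python3 -c "
from rig import job
print(job.hand_in())"
```

```text
the job is handed in; nothing more can be done
None
```

I handed the job in at about 45 s: both weights were clamped in the green (gauge about 0.81 rad) and stamped with the plunger fully down. The lever is back open and both weights stand upright in the yellow tray; the hand-in gave no verdict.

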